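Load the metal analyser, shut its shield lid and clamp it

TASK

Gently lay the metal bar flat on the analyser's steel stage, centred over the dark round window, and let go of it. Then swing the open shield lid fully shut over it without slamming, and after that fold the strap clamp fully down onto the lid. Leave everything else on the bench where it is.

Things in the scene. Friction and masses are not known exactly. Their poses are not given: they have to be found in the camera images.
- analyser: Bench-top metal analyser, a grey box 250 (x) x 230 (y) x 100 mm high, fixed. Origin: centre of its underside; own -x is its front (black display), +y the lid's hinge side, -y the clamp's side. Its top is a flat steel stage. The clamp's fixed cheeks stand on the stage at x = 0, y = -94 mm, up to 168 mm above the bench, 38 (x) x 14 (y) mm.
- window (a point): Centre of the dark round measuring window (26 mm across, flush in the stage, in a 40 mm dark steel ring), at (0, 5, 100) mm in the analyser's frame; axes as the analyser's.
- lid (a joint): Angle of the shield lid (rad): 0 fully shut on the stage, about 1.57 upright, more leans outwards (own +y); limits 0 and 2.1. Starts between 1.65 and 1.95. A stiff friction hinge: it stays where it is left and takes about 4 to 7 N at its free edge to move.
- lid_hinge (a point): Middle of the lid's hinge line, which runs along the analyser's x, at (0, 85, 100) mm in its frame. The lid is a hollow grey cover, black inside: 170 mm along the hinge, 160 mm from hinge line to free edge, 50 mm deep, walls 4 mm. Shut, it covers the stage from y = 85 to -75 mm, its top 150 mm above the bench.
- lid_face (a point): Point on the outside (top when shut) of the lid, 130 mm from the hinge line towards its free edge, midway along x, and 50 mm off the hinge's plane. Axes turn with the lid: own -y from hinge to free edge, own +z out of the outer face (up when shut).
- clamp (a joint): Angle of the strap clamp (rad): 0 folded fully down on the shut lid, about 1.57 upright, more leans outwards (analyser's -y); limits 0 and 2.2. Starts between 1.5 and 2.0. Stiff friction pivot: stays where it is left, takes about 3 to 4 N near its end to move.
- clamp_pivot (a point): Pivot axis of the strap clamp, along the analyser's x, at (0, -94, 160) mm in the analyser's frame.
- clamp_face (a point): Point on the outer (top when folded down) face of the strap, 60 mm from the pivot and 4 mm off its plane. Axes turn with the strap: own +y from the pivot to its end, own +z out of that face. The steel strap is 80 mm long from the pivot, 24 mm wide, 8 mm thick.
- bar: The sample: a plain bright metal bar 100 (x) x 36 (y) x 22 mm high, about 0.7 kg, the only oblong block, lying on the bench. Origin: centre of its underside; own x along its length. It may lie on the stage at any yaw; the lid clears it.
- puck: Bystander: solid metal disc, 60 mm across, 24 mm high; origin centre of underside. It and the bar may swap places.
- bangle: Bystander: thin metal ring, 72 mm across, 14 mm high, lying flat; origin centre of underside.
- jar: Bystander: amber jar, 60 mm across, 90 mm high; origin centre of underside.
- cup: Bystander: steel cup, 70 mm across, 70 mm high; origin centre of underside.
- driver: Bystander: screwdriver with black handle, 180 mm long, lying on the bench along its own x.
- flask: Bystander: white bottle, 64 mm across, 160 mm high; origin centre of underside.

How it is judged:
By the outcome, as a careful person would: the job done as asked, in the order asked, and still so for the second after the job is handed in, with the robot touching nothing.
It also fails if it takes over 61 s, if anything falls off the work surface, if the arm or the gripper's body presses on something with over 40 N, if the wrist force passes 120 N, or if a joint passes its speed limit or range.

ROBOT

A 6-joint arm with a two-finger parallel gripper is mounted at the origin on the work surface. World frame = base frame: x ahead of the robot, y to its left, z up, the work surface at z = 0. Lengths are in m, angles in degrees, forces in N, time in s.
With the tool pointing down it reaches from about 0.35 to 0.875 m from the base axis. Payload 4.2 kg.
Tool frame: the origin (TCP) lies on the centre line of the jaws, within the pads' length; the fingertips stand 19 mm ahead of it and the grasp point (between the pads) is the TCP; x points along the fingers, y is the direction in which the jaws open and shut, and the axes are right-handed (so a half turn about x gives the same grasp; the last joint's range is limited). The gripper opens to 87 mm and grips with 3 to 60 N. Pads are 19 mm wide; open, the fingers measure 117 mm over their backs; the gripper's body (75 mm by 190 mm) begins 51 mm behind the grasp point.
Start: joints at [-53.48, 22.042, 0.453, 0, -68.411, -14.817], TCP at [0.231, -0.581, 0.242] pointing down, gripper open.
Joint ranges: [-179.83, 179.83], [-69.29, 118.12], [-61.27, 80.66], [-181.25, 117.63], [-171.15, -9.14], [-177.46, 177.46]. Speed limits (degrees/s): [159.86, 159.86, 180, 180, 180, 180].

INTERFACE

Orientations are given as a 3x3 rotation matrix whose columns are the frame's x, y, z axes.
In Python, from station import r, viewer, job, spotter gives the robot as it stands.
- The arm moves only by the tool play_rows, never from a script. Its argument "commands" is a list of rows, each an object of numbers: "fingers": the gripper command: -1 is fully open, 1 is shut, values between are in proportion; "tx", "ty", "tz": the shift along the tool's x, y, z normalised to -1 to 1, where 1 is 750 mm; "ax", "ay", "az": the turn, a rotation vector about the tool's x, y, z normalised to -1 to 1, where 1 is pi rad. In form: [{"fingers": .., "tx": .., "ty": .., "tz": .., "ax": .., "ay": .., "az": ..}, ...]. A call has 1 to 5 rows; each row is the pose to reach, as a shift and turn from the pose commanded when the call began, along the tool's axes at that moment, turning the shorter way round; what a row does not reach only later rows make up. A row lasts 1/12 s, in which the tool goes at most 41.7 mm and 7.16 degrees, less where a joint would pass 70% of its speed; a pose out of reach is approached as far as the arm can. A call with a number of a shift or a turn outside -1 to 1 is refused whole. A call with a gripper value outside its range is refused whole. The fingers move at their own pace and stop on an object; the grip force is fixed at half the most. Time passes only in rows, so rows that repeat a pose let the fingers close. It gives the time, the measured TCP pose, the force and the opening at its end, in the units of the state.
- r.sense(): the state, without advancing time (a new reading comes with each control period).
- viewer.capture(name): name is "scene" or "top" or "wrist"; returns a dict with "image" (384x512x3 uint8, red, green, blue), "fx", "fy", "cx", "cy" (pixels), "dist" ([k1, k2, p1, p2, k3] as OpenCV has them; the pictures are not rectified), "R" (3x3) and "t" (3): a world point X has camera coordinates R X + t; the wrist camera has in their place "mount" (4x4, takes a point from camera to tool coordinates, whose origin is the TCP and whose axes are the tool frame's). Camera axes: x right, y down, z forward; pixel columns grow to the right and rows downward; lengths in m; the calibration is good to about 2 mm. A picture is of the moment at which its call begins: read the wrist's pose just before it. There is no depth.
- job.finish_job(): hands the job in, once; it reports no verdict.
Trained networks look in a picture, given as the dict that the camera call returned (one of the last four; its "shot" number tells which), for a name from the list of things; names that differ only in an ending like _2 or _b are one class to them, and where a whole thing is asked for, a point or a joint stands for the part that bears it (a point fixed in the world has none). Each returns a list of dicts, best first, with "score" (0 to 1); they miss things now and then, are a little off and sometimes report something else, mostly with a low value. They report only what shows in the picture. A call takes as long as a camera call.
- spotter.find_in(name, picture): "uv" ([column, row] in pixels, amid what is visible of it).
- spotter.silhouettes(name, picture): "region" (384x512 bool, what is visible of it) and "uv" ([column, row] in pixels, amid what is visible of it).
The state is a dict: "time_s": time; "joints": joint angles; "joint_velocities": joint speeds; "effort": joint torques, N m; "tcp_pos": TCP position; "ee_rot": TCP orientation; "wrist_force": force on the tool from outside, world axes, zero at the start; "moment": the same for the moment, N m; "gripper_width": opening from 0.0 (shut) to 1.0 (fully open).
Only numpy, scipy, OpenCV 4.12 (cv2) and the standard library are available. Lean on these libraries where they do the work, as an engineer would, in place of code of your own. Each camera call takes 0.05 s, during which the arm holds its last target. There are 200 camera calls.

## Working session

There is one attempt and no reset: what is moved stays moved. The work goes in short steps, Python scripts to look and compute and a tool call to move; the robot and the scene stay as the last step left them, time stands still between calls to the robot, and variables do not carry over. Pictures are saved under pics/ and viewed, about 8 in all and at most 12, crops included, and the job is handed in when it is done.

Besides the shell and the picture viewer there is one more tool, called after "Call:" by a JSON object that holds its "method" and its "body", one argument or row to a line. play_rows: Moves the arm, as the interface text tells. Its arguments: {"type":"object","properties":{"commands":{"type":"array"}},"required":["commands"]}

```bash
ls; mkdir -p pics
python3 - <<'E'
from station import r,viewer,job,spotter
import cv2,numpy as np
s=r.sense();print({k:np.round(v,3).tolist() for k,v in s.items()})
ims=[]
for n in("scene","top"):
    p=viewer.capture(n);ims.append(p["image"])
    print(n,p["fx"],p["fy"],p["cx"],p["cy"],p["dist"],np.round(p["R"],4).tolist(),np.round(p["t"],4).tolist())
    for t in("analyser","bar","puck","lid","clamp","window","jar","cup","flask","driver","bangle"):
        try: print(t,[(np.round(d["uv"],1).tolist(),round(d["score"],2)) for d in spotter.find_in(t,p)[:2]])
        except Exception as e: print(t,e)
    cv2.imwrite(f"pics/{n}0.png",cv2.resize(p["image"][:,:,::-1],(800,600)))
E
```

```text
pics
{'time_s': 0.0, 'joints': [-53.481, 22.091, 0.38, -0.03, -68.41, -14.818], 'joint_velocities': [0.004, -0.046, 0.037, -0.109, -0.014, 0.033], 'effort': [0.0, -39.067, 18.741, 4.22, 0.011, -0.0], 'tcp_pos': [0.231, -0.58, 0.24], 'ee_rot': [[-0.001, -0.37, 0.929], [0.002, 0.929, 0.37], [-1.0, 0.002, -0.0]], 'wrist_force': [0.17, 0.686, 0.22], 'moment': [0.026, 0.012, 0.028], 'gripper_width': 0.999}
scene 379.96272842887385 379.96272842887385 258.1211536623004 194.2869192219903 [-0.0219207  0.         0.         0.         0.       ] [[0.8641, 0.5031, -0.0145], [0.2959, -0.5311, -0.794], [-0.4072, 0.6818, -0.6078]] [-0.4129, -0.0962, 1.6171]
analyser [([286.0, 172.2], 0.89)]
bar [([206.9, 248.1], 0.81), ([266.7, 167.1], 0.48)]
puck [([252.0, 272.2], 0.63)]
lid [([296.8, 140.9], 0.88)]
clamp [([266.9, 170.7], 0.75), ([296.1, 140.7], 0.66)]
window [([284.2, 175.7], 0.74)]
jar [([219.2, 301.3], 0.78), ([266.7, 165.7], 0.16)]
cup []
flask [([349.3, 166.4], 0.58), ([208.6, 248.9], 0.32)]
driver [([258.5, 148.2], 0.65), ([254.3, 271.6], 0.58)]
bangle [([147.1, 282.8], 0.79)]
top 424.7818684399266 424.7818684399266 257.8916065392809 195.46299187313116 [-0.13612053  0.          0.          0.          0.        ] [[0.005, -0.9999, -0.011], [-0.9964, -0.0041, -0.085], [0.0849, 0.0114, -0.9963]] [-0.0225, 0.5117, 1.4449]
analyser [([212.1, 193.5], 0.85)]
bar [([330.5, 214.0], 0.66)]
puck [([334.4, 163.0], 0.67)]
lid [([175.9, 188.6], 0.85)]
clamp [([248.4, 190.7], 0.59)]
window [([212.3, 193.9], 0.62), ([389.3, 165.9], 0.27)]
jar [([388.2, 165.9], 0.57)]
cup [([129.0, 234.6], 0.77), ([176.4, 189.0], 0.7)]
flask [([150.3, 139.8], 0.83)]
driver [([163.0, 251.3], 0.72)]
bangle [([399.0, 236.5], 0.49)]
```

View pics/scene0.png

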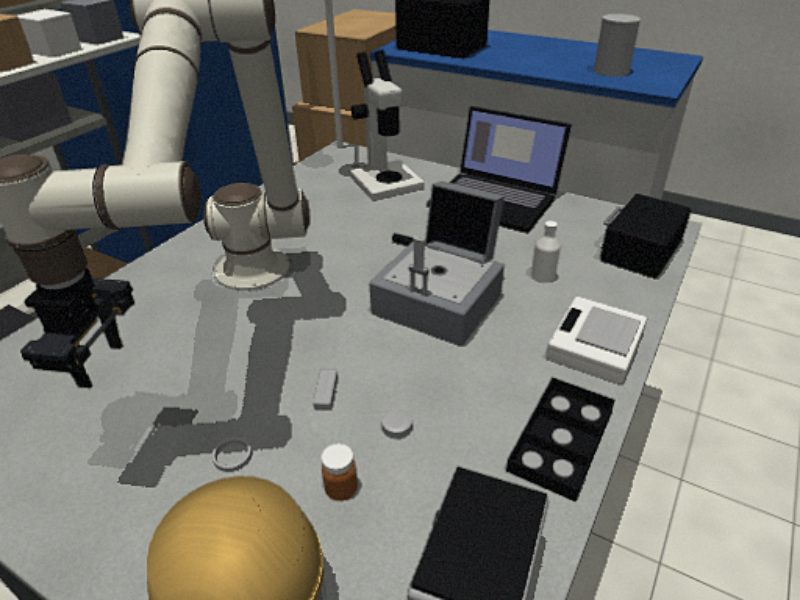

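View pics/top0.png

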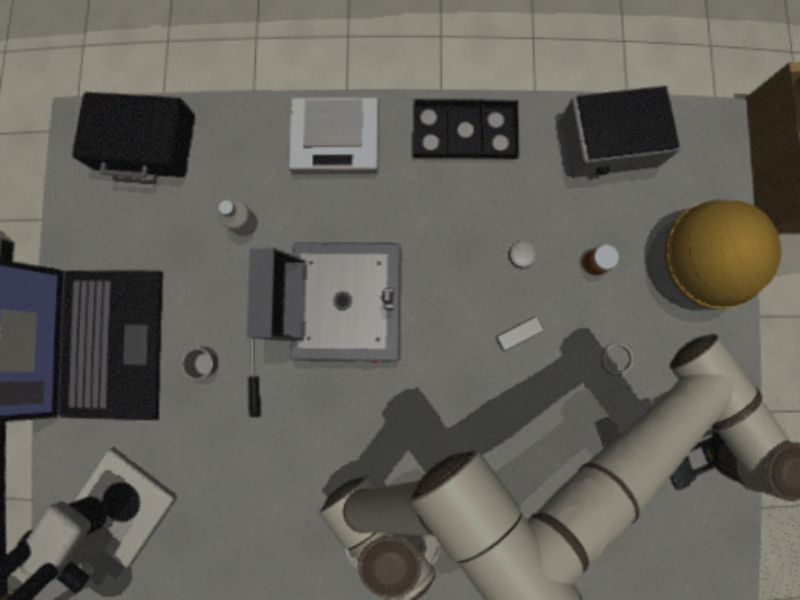

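Top view: bar near (520,333), window (342,300), analyser nearly aligned with the world with the hinge on the left (+y) and the clamp on the right. The lid leans outwards, and in the scene view the strap stands upright with a black knob at its end.

```bash
cat > h.py <<'E'
from station import r,viewer,job,spotter
import cv2,numpy as np
from scipy.spatial.transform import Rotation as Ro
def pose(p):
    "R,t world->cam"
    if "mount" in p:
        s=p["s"];T=np.eye(4);T[:3,:3]=s["ee_rot"];T[:3,3]=s["tcp_pos"]
        C=np.linalg.inv(T@np.array(p["mount"]));return C[:3,:3],C[:3,3]
    return np.array(p["R"]),np.array(p["t"])
def cap(n):
    s=r.sense();p=viewer.capture(n);p["s"]=s;return p
def K(p): return np.array([[p["fx"],0,p["cx"]],[0,p["fy"],p["cy"]],[0,0,1.]])
def bp(p,uv,z):
    "pixels -> world points on plane z"
    R,t=pose(p);n=cv2.undistortPoints(np.array(uv,float).reshape(-1,1,2),K(p),np.array(p["dist"]))[:,0]
    d=np.c_[n,np.ones(len(n))]@R;c=-R.T@t
    return c+d*((z-c[2])/d[:,2])[:,None]
def proj(p,X):
    R,t=pose(p);return cv2.projectPoints(np.array(X,float).reshape(-1,3),cv2.Rodrigues(R)[0],t,K(p),np.array(p["dist"]))[0][:,0]
def rect(p,name,z):
    d=spotter.silhouettes(name,p)[0];m=d["region"].astype(np.uint8)
    c=max(cv2.findContours(m,0,1)[0],key=cv2.contourArea)[:,0]
    w=bp(p,c,z)[:,:2].astype(np.float32);return d["score"],cv2.minAreaRect(w*1000)
def go(pos,R):
    "numbers of a move to pose: total shift/turn in tool axes, normalised"
    s=r.sense();E=np.array(s["ee_rot"]);d=E.T@(np.array(pos)-s["tcp_pos"])
    a=Ro.from_matrix(E.T@np.array(R)).as_rotvec()
    print("t",np.round(d/.75,4),"a",np.round(a/np.pi,4),"mm",np.round(np.linalg.norm(d)*1e3),"deg",np.round(np.degrees(np.linalg.norm(a)),1))
def st():
    s=r.sense();print("t",round(s["time_s"],2),"p",np.round(s["tcp_pos"],4),"F",np.round(s["wrist_force"],1),"g",round(s["gripper_width"],3),"q",np.round(s["joints"],1));return s
def down(yaw): # tool y axis at yaw (deg), pointing down
    c,s=np.cos(np.radians(yaw)),np.sin(np.radians(yaw))
    x=np.array([0,0,-1.]);y=np.array([c,s,0]);return np.c_[x,y,np.cross(x,y)]
E
python3 - <<'E'
from h import *
for n in("top","scene"):
    p=cap(n)
    print(n,"bar",rect(p,"bar",.022 if n=="top" else .011))
    d=spotter.find_in("window",p);print("win",bp(p,d[0]["uv"],.1))
    print("bar uv",bp(p,spotter.find_in("bar",p)[0]["uv"],.015))
    if n=="top":
        s=1.5625
        print("box corners",bp(p,np.array([[400,243],[400,361],[292,361]])/s,.1))
        print("plate corners",bp(p,np.array([[387,253],[387,349]])/s,.1))
        im=p["image"][130:250,140:360,::-1];cv2.imwrite("pics/crop1.png",cv2.resize(im,None,fx=3.6,fy=3.6,interpolation=2))
E
```

```text
top bar (0.53, ((452.2264099121094, -276.185302734375), (36.961692810058594, 99.67506408691406), 26.416454315185547))
win [[0.51326687 0.13731757 0.1       ]]
bar uv [[ 0.44692635 -0.2820432   0.015     ]]
box corners [[ 0.63733428 -0.01418725  0.1       ]
 [ 0.38916795 -0.0155271   0.1       ]
 [ 0.38759384  0.21025095  0.1       ]]
plate corners [[0.61588763 0.01310128 0.1       ]
 [0.41395629 0.01166702 0.1       ]]
scene bar (0.89, ((453.2047119140625, -278.035888671875), (41.263710021972656, 117.61624908447266), 27.323070526123047))
win [[0.54988458 0.08654407 0.1       ]]
bar uv [[ 0.44882224 -0.28981474  0.015     ]]
```

View pics/crop1.png

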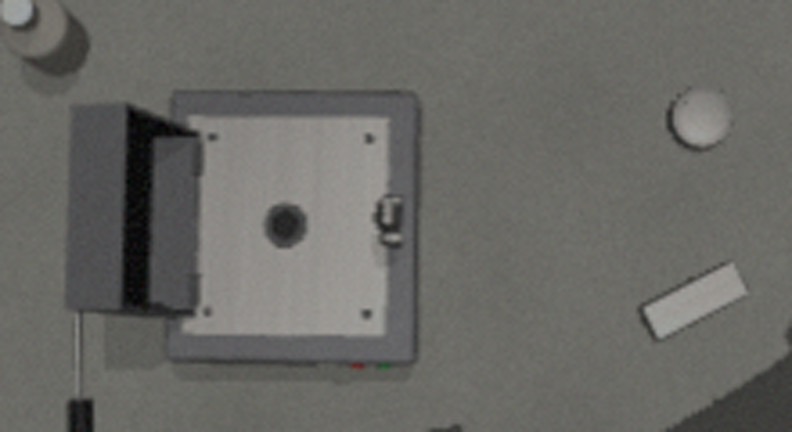

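Run:
```python
from h import *
p=cap("top")
f=lambda a:np.array(a)/3.6+[140,130]
print("win",bp(p,f([[285,225]]),.1));print("box",bp(p,f([[417,93],[415,361],[168,360],[172,92]]),.1))
print("screws",bp(p,f([[213,137],[369,138],[367,314],[208,312]]),.1))
print("bar",bp(p,f([[642,313],[735,263],[748,292],[657,340]]),.022))
for n,z in(("flask",.1),("cup",.05),("driver",.01),("puck",.02)):print(n,bp(p,spotter.find_in(n,p)[0]["uv"],z))
go([.451,-.277,.15],down(26.4));go([.451,-.277,.15],down(26.4+180))
```

```text
win [[0.5143745  0.10584628 0.1       ]]
box [[ 0.63628471 -0.01364333  0.1       ]
 [ 0.39162761 -0.01316803  0.1       ]
 [ 0.39097904  0.21100692  0.1       ]
 [ 0.63703307  0.21212273  0.1       ]]
screws [[0.59516255 0.17323814 0.1       ]
 [0.59449748 0.02998723 0.1       ]
 [0.43382443 0.03048693 0.1       ]
 [0.43478774 0.17506792 0.1       ]]
bar [[ 0.43843341 -0.22863863  0.022     ]
 [ 0.48665994 -0.31873283  0.022     ]
 [ 0.45880664 -0.33102813  0.022     ]
 [ 0.41267301 -0.24290642  0.022     ]]
flask [[0.69671684 0.3339047  0.1       ]]
cup [[0.37869094 0.42871554 0.05      ]]
driver [[0.31248115 0.31217035 0.01      ]]
puck [[ 0.63561736 -0.28611004  0.02      ]]
t [0.1221 0.2678 0.4221] a [0.4739 0.     0.    ] mm 386.0 deg 85.3
t [0.1221 0.2678 0.4221] a [-0.5261 -0.      0.    ] mm 386.0 deg 94.7
```

Call:
{"method": "play_rows", "body": {
  "commands": [
    {"fingers":-1,"tx":0.03,"ty":0.09,"tz":0.14,"ax":0.16,"ay":0,"az":0},
    {"fingers":-1,"tx":0.06,"ty":0.13,"tz":0.21,"ax":0.2,"ay":0,"az":0},
    {"fingers":-1,"tx":0.06,"ty":0.13,"tz":0.21,"ax":0.2,"ay":0,"az":0},
    {"fingers":-1,"tx":0.06,"ty":0.13,"tz":0.21,"ax":0.2,"ay":0,"az":0},
    {"fingers":-1,"tx":0.06,"ty":0.13,"tz":0.21,"ax":0.2,"ay":0,"az":0}
  ]
}}

```text
time_s: 2.27
tcp_pos: [0.3418, -0.4306, 0.1964]
ee_rot: [[0.0, 0.217, 0.976], [0.0, 0.976, -0.217], [-1.0, 0.0, 0.0]]
wrist_force: [0.8, -0.8, 0.3]
gripper_width: 0.997
```

Run:
```python
from h import *
st();go([.451,-.277,.15],down(26.4))
```

```text
t 2.27 p [ 0.3418 -0.4306  0.1964] F [ 0.8 -0.8  0.3] g 0.997 q [-34.7  16.9 -14.1  -0.  -59.  -67.8]
t [0.0618 0.2315 0.0977] a [ 2.838e-01  0.000e+00 -1.000e-04] mm 194.0 deg 51.1
```

Call:
{"method": "play_rows", "body": {
  "commands": [
    {"fingers":-1,"tx":0.0618,"ty":0.2315,"tz":0.0977,"ax":0.284,"ay":0,"az":0},
    {"fingers":-1,"tx":0.0618,"ty":0.2315,"tz":0.0977,"ax":0.284,"ay":0,"az":0},
    {"fingers":-1,"tx":0.0618,"ty":0.2315,"tz":0.0977,"ax":0.284,"ay":0,"az":0},
    {"fingers":-1,"tx":0.0618,"ty":0.2315,"tz":0.0977,"ax":0.284,"ay":0,"az":0},
    {"fingers":-1,"tx":0.0618,"ty":0.2315,"tz":0.0977,"ax":0.284,"ay":0,"az":0}
  ]
}}

```text
time_s: 2.68
tcp_pos: [0.4472, -0.2812, 0.1517]
ee_rot: [[0.001, 0.706, 0.709], [-0.0, 0.709, -0.706], [-1.0, 0.0, 0.001]]
wrist_force: [0.9, 0.1, -0.4]
gripper_width: 1.001
```

Run:
```python
from h import *
st();go([.451,-.277,.15],down(26.4))
p=cap("wrist");cv2.imwrite("pics/w1.png",p["image"][:,:,::-1])
try:print(rect(p,"bar",.022),bp(p,spotter.find_in("bar",p)[0]["uv"],.022))
except Exception as e:print(e)
```

```text
t 2.68 p [ 0.4472 -0.2812  0.1517] F [ 0.9  0.1 -0.4] g 1.001 q [ -14.5   17.6  -20.4    0.   -51.9 -120.3]
t [ 0.0022  0.0075 -0.0004] a [ 1.04e-01  2.00e-04 -1.00e-04] mm 6.0 deg 18.7
list index out of range
```

View pics/w1.png

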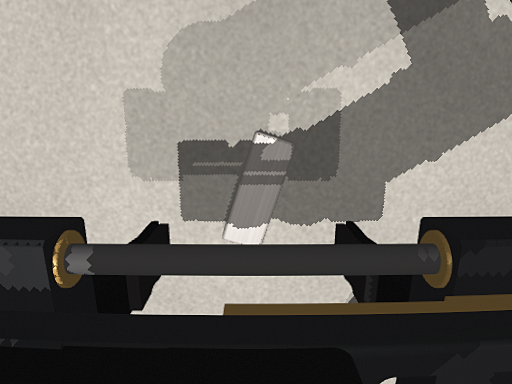

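The wrist view shows the bar at corners about (258,130), (292,141), (262,245) and (223,238). J6 would run out of range at placing with this yaw, so I'll use the half-turned grasp instead.

Run:
```python
from h import *
p=cap("wrist");w=bp(p,[[258,130],[292,141],[262,245],[223,238]],.022);print(w,w.mean(0))
go([.451,-.277,.12],down(206.4))
```

```text
[[ 0.41504333 -0.24008212  0.022     ]
 [ 0.44088374 -0.22626499  0.022     ]
 [ 0.48969008 -0.30724303  0.022     ]
 [ 0.46090365 -0.32729594  0.022     ]] [ 0.4516302  -0.27522152  0.022     ]
t [ 0.0422  0.0085 -0.0006] a [-8.932e-01 -2.000e-04 -1.000e-04] mm 32.0 deg 160.8
```

Call:
{"method": "play_rows", "body": {
  "commands": [
    {"fingers":-1,"tx":0.0,"ty":0.0,"tz":0,"ax":-0.19,"ay":0,"az":0},
    {"fingers":-1,"tx":0.0,"ty":0.0,"tz":0,"ax":-0.19,"ay":0,"az":0},
    {"fingers":-1,"tx":0.0,"ty":0.0,"tz":0,"ax":-0.19,"ay":0,"az":0},
    {"fingers":-1,"tx":0.0,"ty":0.0,"tz":0,"ax":-0.19,"ay":0,"az":0},
    {"fingers":-1,"tx":0.0,"ty":0.0,"tz":0,"ax":-0.19,"ay":0,"az":0}
  ]
}}

```text
time_s: 3.3
tcp_pos: [0.4457, -0.284, 0.1522]
ee_rot: [[0.001, 0.176, 0.984], [-0.0, 0.984, -0.176], [-1.0, -0.0, 0.001]]
wrist_force: [-0.2, 0.4, 0.6]
gripper_width: 1.002
```

Call:
{"method": "play_rows", "body": {
  "commands": [
    {"fingers":-1,"tx":0.0,"ty":0.0,"tz":0,"ax":-0.19,"ay":0,"az":0},
    {"fingers":-1,"tx":0.0,"ty":0.0,"tz":0,"ax":-0.19,"ay":0,"az":0},
    {"fingers":-1,"tx":0.0,"ty":0.0,"tz":0,"ax":-0.19,"ay":0,"az":0},
    {"fingers":-1,"tx":0.0,"ty":0.0,"tz":0,"ax":-0.19,"ay":0,"az":0},
    {"fingers":-1,"tx":0.0,"ty":0.0,"tz":0,"ax":-0.19,"ay":0,"az":0}
  ]
}}

```text
time_s: 3.72
tcp_pos: [0.4457, -0.2841, 0.1523]
ee_rot: [[0.001, -0.408, 0.913], [-0.0, 0.913, 0.408], [-1.0, -0.001, 0.001]]
wrist_force: [0.7, 0.6, -0.6]
gripper_width: 0.998
```

Call:
{"method": "play_rows", "body": {
  "commands": [
    {"fingers":-1,"tx":0.0,"ty":0.0,"tz":0,"ax":-0.19,"ay":0,"az":0},
    {"fingers":-1,"tx":0.0,"ty":0.0,"tz":0,"ax":-0.19,"ay":0,"az":0},
    {"fingers":-1,"tx":0.0,"ty":0.0,"tz":0,"ax":-0.19,"ay":0,"az":0},
    {"fingers":-1,"tx":0.0,"ty":0.0,"tz":0,"ax":-0.19,"ay":0,"az":0},
    {"fingers":-1,"tx":0.0,"ty":0.0,"tz":0,"ax":-0.19,"ay":0,"az":0}
  ]
}}

```text
time_s: 4.13
tcp_pos: [0.4457, -0.2841, 0.1523]
ee_rot: [[0.001, -0.851, 0.526], [-0.0, 0.526, 0.851], [-1.0, -0.001, 0.0]]
wrist_force: [-0.4, -1.0, -1.2]
gripper_width: 1.003
```

Call:
{"method": "play_rows", "body": {
  "commands": [
    {"fingers":-1,"tx":0.0,"ty":0.0,"tz":0,"ax":-0.19,"ay":0,"az":0},
    {"fingers":-1,"tx":0.0,"ty":0.0,"tz":0,"ax":-0.19,"ay":0,"az":0},
    {"fingers":-1,"tx":0.0,"ty":0.0,"tz":0,"ax":-0.19,"ay":0,"az":0},
    {"fingers":-1,"tx":0.0,"ty":0.0,"tz":0,"ax":-0.19,"ay":0,"az":0},
    {"fingers":-1,"tx":0.0,"ty":0.0,"tz":0,"ax":-0.19,"ay":0,"az":0}
  ]
}}

```text
time_s: 4.55
tcp_pos: [0.4457, -0.2841, 0.1523]
ee_rot: [[0.001, -0.999, -0.043], [-0.0, -0.043, 0.999], [-1.0, -0.001, -0.0]]
wrist_force: [0.8, -0.1, 0.3]
gripper_width: 1.0
```

Run:
```python
from h import *
st()
p=cap("wrist");cv2.imwrite("pics/w2.png",p["image"][:,:,::-1])
d=spotter.silhouettes("bar",p)
if d: print(d[0]["score"],rect(p,"bar",.022))
go([.451,-.277,.12],down(206.4))
```

```text
t 4.55 p [ 0.4457 -0.2841  0.1523] F [ 0.8 -0.1  0.3] g 1.0 q [-14.9  17.6 -20.3   0.  -52.   17.4]
0.9 (0.9, ((452.9085388183594, -280.16851806640625), (38.50635528564453, 100.3575439453125), 26.84424591064453))
t [ 0.0428 -0.0072  0.0088] a [-1.355e-01 -1.000e-04  2.000e-04] mm 33.0 deg 24.4
```

View pics/w2.png

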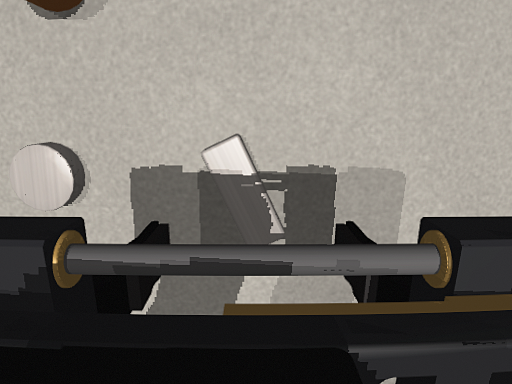

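The bar measures (0.452, -0.277) with yaw 26.7°, and all three views agree within 4 mm.

Call:
{"method": "play_rows", "body": {
  "commands": [
    {"fingers":-1,"tx":0.0428,"ty":-0.0084,"tz":0.0088,"ax":-0.137,"ay":0,"az":0},
    {"fingers":-1,"tx":0.0428,"ty":-0.0084,"tz":0.0088,"ax":-0.137,"ay":0,"az":0},
    {"fingers":-1,"tx":0.0428,"ty":-0.0084,"tz":0.0088,"ax":-0.137,"ay":0,"az":0},
    {"fingers":-1,"tx":0.0428,"ty":-0.0084,"tz":0.0088,"ax":-0.137,"ay":0,"az":0},
    {"fingers":-1,"tx":0.0428,"ty":-0.0084,"tz":0.0088,"ax":-0.137,"ay":0,"az":0}
  ]
}}

```text
time_s: 5.12
tcp_pos: [0.4521, -0.2764, 0.1196]
ee_rot: [[-0.0, -0.893, -0.451], [-0.0, -0.451, 0.893], [-1.0, 0.0, -0.0]]
wrist_force: [0.6, 0.3, 0.5]
gripper_width: 1.002
```

Run:
```python
from h import *
st();go([.452,-.277,.024],down(206.7))
p=cap("wrist");d=spotter.silhouettes("bar",p)
if d: print(d[0]["score"],rect(p,"bar",.022))
```

```text
t 5.12 p [ 0.4521 -0.2764  0.1196] F [0.6 0.3 0.5] g 1.002 q [-13.9  20.  -22.3   0.  -47.6  40.7]
t [ 0.1275  0.0005 -0.0006] a [ 0.0005 -0.     -0.    ] mm 96.0 deg 0.1
0.82 (0.82, ((456.4183654785156, -284.5242614746094), (36.96308898925781, 89.67684936523438), 27.801836013793945))
```

Call:
{"method": "play_rows", "body": {
  "commands": [
    {"fingers":-1,"tx":0.05,"ty":0.0005,"tz":-0.0036,"ax":0,"ay":0,"az":0},
    {"fingers":-1,"tx":0.09,"ty":0.0005,"tz":-0.0036,"ax":0,"ay":0,"az":0},
    {"fingers":-1,"tx":0.115,"ty":0.0005,"tz":-0.0036,"ax":0,"ay":0,"az":0},
    {"fingers":-1,"tx":0.1275,"ty":0.0005,"tz":-0.0036,"ax":0,"ay":0,"az":0},
    {"fingers":-1,"tx":0.1275,"ty":0.0005,"tz":-0.0036,"ax":0,"ay":0,"az":0}
  ]
}}

```text
time_s: 5.68
tcp_pos: [0.4519, -0.2782, 0.0221]
ee_rot: [[-0.004, -0.892, -0.451], [0.001, -0.451, 0.892], [-1.0, 0.003, 0.003]]
wrist_force: [-0.2, -0.6, -0.3]
gripper_width: 0.999
```

Call:
{"method": "play_rows", "body": {
  "commands": [
    {"fingers":1,"tx":0,"ty":0,"tz":0,"ax":0,"ay":0,"az":0},
    {"fingers":1,"tx":0,"ty":0,"tz":0,"ax":0,"ay":0,"az":0},
    {"fingers":1,"tx":0,"ty":0,"tz":0,"ax":0,"ay":0,"az":0},
    {"fingers":1,"tx":0,"ty":0,"tz":0,"ax":0,"ay":0,"az":0},
    {"fingers":1,"tx":0,"ty":0,"tz":0,"ax":0,"ay":0,"az":0}
  ]
}}

```text
time_s: 6.1
tcp_pos: [0.4538, -0.2786, 0.025]
ee_rot: [[0.002, -0.892, -0.452], [-0.001, -0.452, 0.892], [-1.0, -0.001, -0.001]]
wrist_force: [-1.0, -0.9, -0.9]
gripper_width: 0.709
```

Call:
{"method": "play_rows", "body": {
  "commands": [
    {"fingers":1,"tx":0,"ty":0,"tz":0,"ax":0,"ay":0,"az":0},
    {"fingers":1,"tx":0,"ty":0,"tz":0,"ax":0,"ay":0,"az":0},
    {"fingers":1,"tx":0,"ty":0,"tz":0,"ax":0,"ay":0,"az":0},
    {"fingers":1,"tx":0,"ty":0,"tz":0,"ax":0,"ay":0,"az":0},
    {"fingers":1,"tx":0,"ty":0,"tz":0,"ax":0,"ay":0,"az":0}
  ]
}}

```text
time_s: 6.52
tcp_pos: [0.4525, -0.2786, 0.024]
ee_rot: [[-0.002, -0.892, -0.453], [0.0, -0.453, 0.892], [-1.0, 0.002, 0.001]]
wrist_force: [-2.2, -0.6, 1.6]
gripper_width: 0.408
```

Call:
{"method": "play_rows", "body": {
  "commands": [
    {"fingers":1,"tx":-0.02,"ty":0,"tz":0,"ax":0,"ay":0,"az":0},
    {"fingers":1,"tx":-0.06,"ty":0,"tz":0,"ax":0,"ay":0,"az":0},
    {"fingers":1,"tx":-0.11,"ty":0,"tz":0,"ax":0,"ay":0,"az":0},
    {"fingers":1,"tx":-0.16,"ty":0,"tz":0,"ax":0,"ay":0,"az":0},
    {"fingers":1,"tx":-0.21,"ty":0,"tz":0,"ax":0,"ay":0,"az":0}
  ]
}}

```text
time_s: 6.93
tcp_pos: [0.4514, -0.2773, 0.1805]
ee_rot: [[-0.005, -0.892, -0.451], [0.003, -0.451, 0.892], [-1.0, 0.003, 0.005]]
wrist_force: [1.7, -0.8, -8.9]
gripper_width: 0.414
```

Call:
{"method": "play_rows", "body": {
  "commands": [
    {"fingers":1,"tx":-0.05,"ty":0,"tz":0,"ax":0,"ay":0,"az":0},
    {"fingers":1,"tx":-0.1,"ty":0,"tz":0,"ax":0,"ay":0,"az":0},
    {"fingers":1,"tx":-0.14,"ty":0,"tz":0,"ax":0,"ay":0,"az":0},
    {"fingers":1,"tx":-0.16,"ty":0,"tz":0,"ax":0,"ay":0,"az":0},
    {"fingers":1,"tx":-0.16,"ty":0,"tz":0,"ax":0,"ay":0,"az":0}
  ]
}}

```text
time_s: 7.35
tcp_pos: [0.4542, -0.2785, 0.3038]
ee_rot: [[0.006, -0.892, -0.452], [-0.001, -0.452, 0.892], [-1.0, -0.005, -0.003]]
wrist_force: [1.7, -0.6, -7.5]
gripper_width: 0.41
```

Run:
```python
from h import *
st();go([.5144,.1045,.30],down(180));go([.48,-.09,.30],down(193))
```

```text
t 7.35 p [ 0.4542 -0.2785  0.3038] F [ 1.7 -0.6 -7.5] g 0.41 q [-14.1  10.6  -6.6  -0.  -72.5  41. ]
t [ 0.0051 -0.3025  0.4191] a [ 0.1494 -0.0007  0.0017] mm 388.0 deg 26.9
t [ 0.0051 -0.1443  0.2086] a [ 0.0772 -0.0008  0.0016] mm 190.0 deg 13.9
```

Call:
{"method": "play_rows", "body": {
  "commands": [
    {"fingers":1,"tx":0.001,"ty":-0.02,"tz":0.028,"ax":0.01,"ay":0,"az":0},
    {"fingers":1,"tx":0.002,"ty":-0.05,"tz":0.07,"ax":0.025,"ay":0,"az":0},
    {"fingers":1,"tx":0.003,"ty":-0.08,"tz":0.115,"ax":0.045,"ay":0,"az":0},
    {"fingers":1,"tx":0.004,"ty":-0.11,"tz":0.16,"ax":0.065,"ay":0,"az":0},
    {"fingers":1,"tx":0.005,"ty":-0.144,"tz":0.208,"ax":0.077,"ay":0,"az":0}
  ]
}}

```text
time_s: 7.77
tcp_pos: [0.4762, -0.0909, 0.2936]
ee_rot: [[-0.008, -0.975, -0.221], [0.002, -0.221, 0.975], [-1.0, 0.007, 0.003]]
wrist_force: [1.3, 0.1, -8.5]
gripper_width: 0.409
```

Run:
```python
from h import *
st();go([.5144,.1045,.30],down(180))
```

```text
t 7.77 p [ 0.4762 -0.0909  0.2936] F [ 1.3  0.1 -8.5] g 0.409 q [  8.3   6.4 -13.1  -0.2 -71.    4.5]
t [-0.0085 -0.1071  0.2428] a [ 0.071   0.0008 -0.0024] mm 199.0 deg 12.8
```

Call:
{"method": "play_rows", "body": {
  "commands": [
    {"fingers":1,"tx":-0.007,"ty":-0.02,"tz":0.05,"ax":0.015,"ay":0,"az":0},
    {"fingers":1,"tx":-0.007,"ty":-0.05,"tz":0.105,"ax":0.035,"ay":0,"az":0},
    {"fingers":1,"tx":-0.007,"ty":-0.075,"tz":0.16,"ax":0.055,"ay":0,"az":0},
    {"fingers":1,"tx":-0.007,"ty":-0.095,"tz":0.21,"ax":0.07,"ay":0,"az":0},
    {"fingers":1,"tx":-0.007,"ty":-0.107,"tz":0.243,"ax":0.071,"ay":0,"az":0}
  ]
}}

```text
time_s: 8.18
tcp_pos: [0.5141, 0.1056, 0.2986]
ee_rot: [[-0.007, -1.0, -0.003], [-0.0, -0.003, 1.0], [-1.0, 0.007, -0.0]]
wrist_force: [0.6, -0.1, -8.4]
gripper_width: 0.41
```

Call:
{"method": "play_rows", "body": {
  "commands": [
    {"fingers":1,"tx":0,"ty":0,"tz":0,"ax":0,"ay":0,"az":0},
    {"fingers":1,"tx":0,"ty":0,"tz":0,"ax":0,"ay":0,"az":0}
  ]
}}

```text
time_s: 8.35
tcp_pos: [0.5139, 0.1046, 0.2985]
ee_rot: [[-0.008, -1.0, -0.007], [-0.002, -0.007, 1.0], [-1.0, 0.008, -0.002]]
wrist_force: [-0.9, 0.2, -8.5]
gripper_width: 0.41
```

Run:
```python
from h import *
st();go([.5144,.1045,.126],down(180))
p=cap("wrist");q=cap("scene");a=p["image"][:,:,::-1];b=cv2.resize(q["image"][90:230,190:377,::-1],(512,384))
cv2.imwrite("pics/w3.png",cv2.resize(np.hstack([a,b]),(800,300)))
print("bar",rect(p,"bar",.30));c=bp(p,spotter.find_in("window",p)[0]["uv"],.1);print(c)
```

```text
t 8.35 p [0.5139 0.1046 0.2985] F [-0.9  0.2 -8.5] g 0.41 q [ 29.2  10.3  -7.7  -0.2 -72.5 -28.7]
t [ 2.299e-01 -2.600e-03  2.000e-04] a [ 0.0023 -0.0006 -0.0027] mm 172.0 deg 0.6
bar (0.71, ((515.1246337890625, 76.11177062988281), (34.49847412109375, 45.785400390625), 0.4011303186416626))
[[0.52003407 0.0558493  0.1       ]]
```

View pics/w3.png

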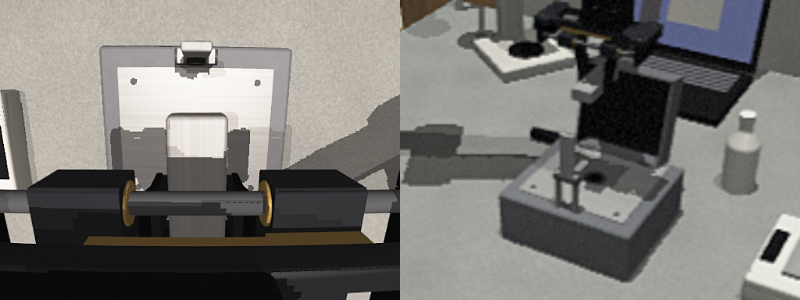

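Run:
```python
from h import *
p=cap("wrist");print(np.round(p["mount"],3).tolist())
print(bp(p,[[128,58],[372,61]],.1),"strap end z.24",bp(p,[[225,52],[275,52],[225,82],[275,82]],.2))
s=p["s"];T=np.eye(4);T[:3,:3]=s["ee_rot"];T[:3,3]=s["tcp_pos"];print((T@np.array(p["mount"]))[:3,3])
cv2.imwrite("pics/w4.png",cv2.resize(p["image"][30:110,180:320,::-1],None,fx=5,fy=5,interpolation=2))
```

```text
[[0.0, -0.244, 0.97, -0.143], [1.0, 0.001, 0.0, -0.001], [-0.001, 0.97, 0.244, -0.065], [0.0, 0.0, 0.0, 1.0]]
[[ 0.6384075  -0.01545025  0.1       ]
 [ 0.39567929 -0.01355554  0.1       ]] strap end z.24 [[ 0.5344307  -0.00377781  0.2       ]
 [ 0.49955894 -0.00391715  0.2       ]
 [ 0.53467039  0.01643589  0.2       ]
 [ 0.49921001  0.01630152  0.2       ]]
[0.5163793  0.03669525 0.44453554]
```

View pics/w4.png

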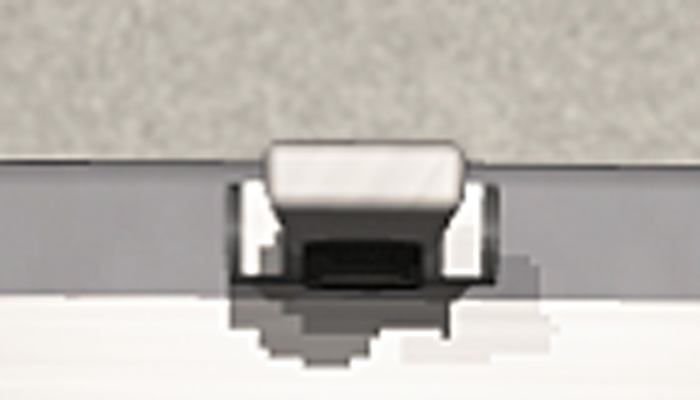

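Call:
{"method": "play_rows", "body": {
  "commands": [
    {"fingers":1,"tx":0.03,"ty":-0.002,"tz":0.002,"ax":0,"ay":0,"az":-0.002},
    {"fingers":1,"tx":0.08,"ty":-0.003,"tz":0.002,"ax":0,"ay":0,"az":-0.002},
    {"fingers":1,"tx":0.13,"ty":-0.003,"tz":0.002,"ax":0,"ay":0,"az":-0.002},
    {"fingers":1,"tx":0.165,"ty":-0.003,"tz":0.002,"ax":0,"ay":0,"az":-0.002},
    {"fingers":1,"tx":0.19,"ty":-0.003,"tz":0.002,"ax":0,"ay":0,"az":-0.002}
  ]
}}

```text
time_s: 9.02
tcp_pos: [0.516, 0.1023, 0.1573]
ee_rot: [[0.001, -1.0, -0.002], [-0.002, -0.002, 1.0], [-1.0, -0.001, -0.002]]
wrist_force: [0.1, -0.8, -7.6]
gripper_width: 0.413
```

Call:
{"method": "play_rows", "body": {
  "commands": [
    {"fingers":1,"tx":0.015,"ty":0,"tz":0,"ax":0,"ay":0,"az":0},
    {"fingers":1,"tx":0.025,"ty":0,"tz":0,"ax":0,"ay":0,"az":0},
    {"fingers":1,"tx":0.031,"ty":0,"tz":0,"ax":0,"ay":0,"az":0},
    {"fingers":1,"tx":0.034,"ty":0,"tz":0,"ax":0,"ay":0,"az":0},
    {"fingers":1,"tx":0.034,"ty":0,"tz":0,"ax":0,"ay":0,"az":0}
  ]
}}

```text
time_s: 9.43
tcp_pos: [0.5185, 0.1041, 0.1354]
ee_rot: [[0.007, -1.0, -0.004], [0.0, -0.004, 1.0], [-1.0, -0.007, 0.0]]
wrist_force: [1.2, -0.2, -7.7]
gripper_width: 0.408
```

Run:
```python
from h import *
st();go([.5155,.106,.124],down(180))
```

```text
t 9.43 p [0.5185 0.1041 0.1354] F [ 1.2 -0.2 -7.7] g 0.408 q [ 29.   18.6 -21.8   0.2 -49.2 -29. ]
t [0.0152 0.0041 0.0026] a [0.0013 0.0001 0.0023] mm 12.0 deg 0.5
```

Call:
{"method": "play_rows", "body": {
  "commands": [
    {"fingers":1,"tx":0.004,"ty":0.002,"tz":0.001,"ax":0,"ay":0,"az":0},
    {"fingers":1,"tx":0.007,"ty":0.002,"tz":0.001,"ax":0,"ay":0,"az":0.001},
    {"fingers":1,"tx":0.009,"ty":0.002,"tz":0.001,"ax":0,"ay":0,"az":0.001},
    {"fingers":1,"tx":0.011,"ty":0.002,"tz":0.001,"ax":0,"ay":0,"az":0.001},
    {"fingers":1,"tx":0.012,"ty":0.002,"tz":0.001,"ax":0,"ay":0,"az":0.001}
  ]
}}

```text
time_s: 9.85
tcp_pos: [0.5167, 0.1051, 0.126]
ee_rot: [[0.003, -1.0, -0.005], [0.0, -0.005, 1.0], [-1.0, -0.003, 0.0]]
wrist_force: [0.5, 0.5, -7.8]
gripper_width: 0.409
```

Call:
{"method": "play_rows", "body": {
  "commands": [
    {"fingers":1,"tx":0.001,"ty":0,"tz":0,"ax":0,"ay":0,"az":0},
    {"fingers":1,"tx":0.001,"ty":0,"tz":0,"ax":0,"ay":0,"az":0},
    {"fingers":1,"tx":0.002,"ty":0,"tz":0,"ax":0,"ay":0,"az":0},
    {"fingers":1,"tx":0.002,"ty":0,"tz":0,"ax":0,"ay":0,"az":0}
  ]
}}

```text
time_s: 10.18
tcp_pos: [0.5166, 0.105, 0.1244]
ee_rot: [[0.003, -1.0, -0.005], [-0.0, -0.005, 1.0], [-1.0, -0.003, -0.0]]
wrist_force: [0.6, 0.4, -8.4]
gripper_width: 0.413
```

Call:
{"method": "play_rows", "body": {
  "commands": [
    {"fingers":1,"tx":0.001,"ty":0,"tz":0,"ax":0,"ay":0,"az":0},
    {"fingers":1,"tx":0.001,"ty":0,"tz":0,"ax":0,"ay":0,"az":0},
    {"fingers":1,"tx":0.001,"ty":0,"tz":0,"ax":0,"ay":0,"az":0}
  ]
}}

```text
time_s: 10.43
tcp_pos: [0.5168, 0.105, 0.1242]
ee_rot: [[0.004, -1.0, -0.005], [0.0, -0.005, 1.0], [-1.0, -0.004, 0.0]]
wrist_force: [-1.5, -0.3, -4.4]
gripper_width: 0.408
```

Call:
{"method": "play_rows", "body": {
  "commands": [
    {"fingers":1,"tx":0.001,"ty":0,"tz":0,"ax":0,"ay":0,"az":0},
    {"fingers":1,"tx":0.001,"ty":0,"tz":0,"ax":0,"ay":0,"az":0},
    {"fingers":1,"tx":0.001,"ty":0,"tz":0,"ax":0,"ay":0,"az":0}
  ]
}}

```text
time_s: 10.68
tcp_pos: [0.5168, 0.105, 0.1241]
ee_rot: [[0.004, -1.0, -0.005], [0.0, -0.005, 1.0], [-1.0, -0.004, 0.0]]
wrist_force: [-5.1, -0.7, 5.1]
gripper_width: 0.411
```

Call:
{"method": "play_rows", "body": {
  "commands": [
    {"fingers":1,"tx":0.001,"ty":0,"tz":0,"ax":0,"ay":0,"az":0},
    {"fingers":1,"tx":0.001,"ty":0,"tz":0,"ax":0,"ay":0,"az":0}
  ]
}}

```text
time_s: 10.85
tcp_pos: [0.5168, 0.105, 0.124]
ee_rot: [[0.004, -1.0, -0.005], [-0.0, -0.005, 1.0], [-1.0, -0.004, -0.0]]
wrist_force: [-5.2, 1.0, 8.8]
gripper_width: 0.41
```

Call:
{"method": "play_rows", "body": {
  "commands": [
    {"fingers":1,"tx":-0.001,"ty":0,"tz":0,"ax":0,"ay":0,"az":0},
    {"fingers":0,"tx":-0.001,"ty":0,"tz":0,"ax":0,"ay":0,"az":0},
    {"fingers":-0.5,"tx":-0.001,"ty":0,"tz":0,"ax":0,"ay":0,"az":0},
    {"fingers":-0.5,"tx":-0.001,"ty":0,"tz":0,"ax":0,"ay":0,"az":0},
    {"fingers":-0.5,"tx":-0.001,"ty":0,"tz":0,"ax":0,"ay":0,"az":0}
  ]
}}

```text
time_s: 11.27
tcp_pos: [0.5175, 0.1053, 0.1232]
ee_rot: [[0.005, -1.0, -0.005], [0.001, -0.005, 1.0], [-1.0, -0.005, 0.001]]
wrist_force: [-0.5, -0.7, 0.6]
gripper_width: 0.631
```

Call:
{"method": "play_rows", "body": {
  "commands": [
    {"fingers":-0.5,"tx":-0.02,"ty":0,"tz":0,"ax":0,"ay":0,"az":0},
    {"fingers":-0.5,"tx":-0.06,"ty":0,"tz":0,"ax":0,"ay":0,"az":0},
    {"fingers":-0.5,"tx":-0.11,"ty":0,"tz":0,"ax":0,"ay":0,"az":0},
    {"fingers":-0.5,"tx":-0.16,"ty":0,"tz":0,"ax":0,"ay":0,"az":0},
    {"fingers":-0.5,"tx":-0.21,"ty":0,"tz":0,"ax":0,"ay":0,"az":0}
  ]
}}

```text
time_s: 11.68
tcp_pos: [0.5163, 0.1049, 0.2823]
ee_rot: [[0.004, -1.0, -0.005], [0.0, -0.005, 1.0], [-1.0, -0.004, -0.0]]
wrist_force: [0.8, 1.0, -0.4]
gripper_width: 0.749
```

Call:
{"method": "play_rows", "body": {
  "commands": [
    {"fingers":1,"tx":-0.05,"ty":0,"tz":0,"ax":0,"ay":0,"az":0},
    {"fingers":1,"tx":-0.1,"ty":0,"tz":0,"ax":0,"ay":0,"az":0},
    {"fingers":1,"tx":-0.14,"ty":0,"tz":0,"ax":0,"ay":0,"az":0},
    {"fingers":1,"tx":-0.16,"ty":0,"tz":0,"ax":0,"ay":0,"az":0},
    {"fingers":1,"tx":-0.16,"ty":0,"tz":0,"ax":0,"ay":0,"az":0}
  ]
}}

```text
time_s: 12.1
tcp_pos: [0.5175, 0.1053, 0.4053]
ee_rot: [[0.013, -1.0, -0.005], [0.003, -0.004, 1.0], [-1.0, -0.013, 0.003]]
wrist_force: [0.7, 0.7, 0.2]
gripper_width: 0.451
```

Run:
```python
from h import *
s=st()
p=cap("wrist");print("bar wrist",rect(p,"bar",.122))
q=cap("scene")
a=p["image"][:,:,::-1];b=cv2.resize(q["image"][90:230,190:377,::-1],(512,384));cv2.imwrite("pics/w5.png",cv2.resize(np.hstack([a,b]),(800,300)))
# lid angle: compare the projected lid outer-face/edges
d=spotter.silhouettes("lid",q)[0]["region"];d2=spotter.silhouettes("clamp",q)[0]["region"]
A=np.array([.5155,.1,0])
def lidpts(th):
    h=A+[0,.085,.1];D=np.array([0,-np.cos(th),np.sin(th)]);n=np.array([0,np.sin(th),np.cos(th)])
    return [h+[x,0,0]+u*D+v*n for x in(-.085,.085) for u in(0,.16) for v in(0,.05)]
def stp(th):
    h=A+[0,-.094,.16];D=np.array([0,np.cos(th),np.sin(th)]);n=np.array([0,-np.sin(th),np.cos(th)])
    return [h+[x,0,0]+u*D+v*n for x in(-.012,.012) for u in(0,.08) for v in(-.004,.004)]
def iou(f,th,m):
    k=np.zeros(m.shape,np.uint8);cv2.fillConvexPoly(k,cv2.convexHull(proj(q,f(th)).astype(np.float32)).astype(np.int32),1);k=k>0
    return (k&m).sum()/(k|m).sum()
print("lid",[(round(t,2),round(iou(lidpts,t,d),3)) for t in np.arange(1.6,2.05,.05)])
print("clamp",[(round(t,2),round(iou(stp,t,d2),3)) for t in np.arange(1.4,2.1,.05)])
```

```text
t 12.1 p [0.5175 0.1053 0.4053] F [0.7 0.7 0.2] g 0.451 q [ 29.2   8.    4.2   0.2 -85.5 -29. ]
bar wrist (0.65, ((518.491943359375, 103.96680450439453), (37.177181243896484, 101.64842987060547), 2.1551449298858643))
lid [(np.float64(1.6), np.float64(0.855)), (np.float64(1.65), np.float64(0.873)), (np.float64(1.7), np.float64(0.879)), (np.float64(1.75), np.float64(0.892)), (np.float64(1.8), np.float64(0.899)), (np.float64(1.85), np.float64(0.905)), (np.float64(1.9), np.float64(0.924)), (np.float64(1.95), np.float64(0.927)), (np.float64(2.0), np.float64(0.921))]
clamp [(np.float64(1.4), np.float64(0.767)), (np.float64(1.45), np.float64(0.804)), (np.float64(1.5), np.float64(0.763)), (np.float64(1.55), np.float64(0.777)), (np.float64(1.6), np.float64(0.737)), (np.float64(1.65), np.float64(0.667)), (np.float64(1.7), np.float64(0.587)), (np.float64(1.75), np.float64(0.539)), (np.float64(1.8), np.float64(0.476)), (np.float64(1.85), np.float64(0.453)), (np.float64(1.9), np.float64(0.409)), (np.float64(1.95), np.float64(0.378)), (np.float64(2.0), np.float64(0.329)), (np.float64(2.05), np.float64(0.293)), (np.float64(2.1), np.float64(0.272))]
```

View pics/w5.png

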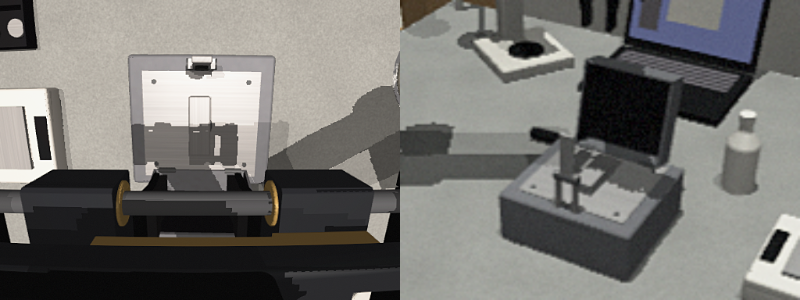

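Run:
```python
from h import *
p=cap("wrist");im=cv2.resize(p["image"][50:250,140:380,::-1],None,fx=3.3,fy=3,interpolation=2);cv2.imwrite("pics/w6.png",im)
```

```text
(no output)
```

View pics/w6.png

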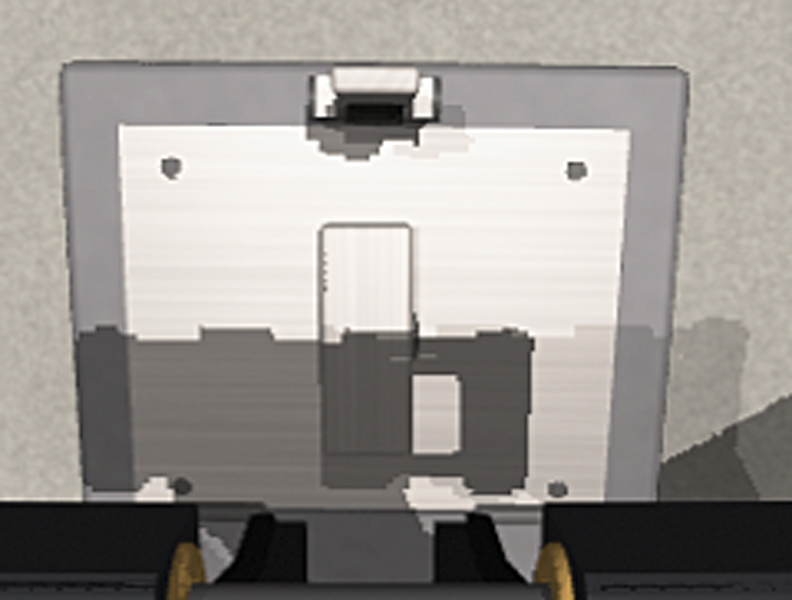

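Run:
```python
from h import *
p=cap("wrist");f=lambda a:np.array(a)/[3.3,3]+[140,50]
s=bp(p,f([[171,167],[576,171],[182,487],[557,489]]),.1);print("screws",s,s.mean(0))
print("corn",bp(p,f([[62,65],[686,70]]),.1))
b=bp(p,f([[320,225],[411,225],[412,453],[322,452]]),.122);print("bar",b,b.mean(0))
```

```text
screws [[0.59495234 0.03282884 0.1       ]
 [0.43499375 0.03368434 0.1       ]
 [0.59560028 0.17803123 0.1       ]
 [0.43603013 0.17817822 0.1       ]] [0.51539413 0.10568066 0.1       ]
corn [[ 0.6361388  -0.00983221  0.1       ]
 [ 0.39385599 -0.00906367  0.1       ]]
bar [[0.53522912 0.05665884 0.122     ]
 [0.50074297 0.05648497 0.122     ]
 [0.49895889 0.15497973 0.122     ]
 [0.53494978 0.15471138 0.122     ]] [0.51747019 0.10570873 0.122     ]
```

```bash
cat >> h.py <<'E'
def tilt(a): # jaws along -x; a>0: pointing towards -y (deg from down), a<0: towards +y
    c,s=np.cos(np.radians(a)),np.sin(np.radians(a))
    x=np.array([0,-s,-c]);y=np.array([-1.,0,0]);return np.c_[x,y,np.cross(x,y)]
def gotip(tip,a): go(np.array(tip)-.019*tilt(a)[:,0],tilt(a))
E
python3 - <<'E'
from h import *
gotip([.5155,.318,.36],40)
E
```

```text
t [ 0.0323 -0.0012  0.3004] a [0.0013 0.2218 0.0007] mm 227.0 deg 39.9
```

Call:
{"method": "play_rows", "body": {
  "commands": [
    {"fingers":1,"tx":0,"ty":0,"tz":0.04,"ax":0,"ay":0.03,"az":0},
    {"fingers":1,"tx":0,"ty":0,"tz":0.09,"ax":0,"ay":0.07,"az":0},
    {"fingers":1,"tx":0,"ty":0,"tz":0.14,"ax":0,"ay":0.1,"az":0},
    {"fingers":1,"tx":0.01,"ty":0,"tz":0.19,"ax":0,"ay":0.14,"az":0},
    {"fingers":1,"tx":0.015,"ty":0,"tz":0.24,"ax":0,"ay":0.17,"az":0}
  ]
}}

```text
time_s: 12.87
tcp_pos: [0.5144, 0.2869, 0.3885]
ee_rot: [[0.006, -1.0, -0.003], [-0.514, -0.005, 0.858], [-0.858, -0.004, -0.514]]
wrist_force: [2.5, 0.0, -0.3]
gripper_width: 0.002
```

Run:
```python
from h import *
st();gotip([.5155,.318,.36],40)
p=cap("top");cv2.imwrite("pics/t2.png",cv2.resize(p["image"][140:240,150:280,::-1],None,fx=6,fy=6,interpolation=2))
```

```text
t 12.87 p [0.5144 0.2869 0.3885] F [ 2.5  0.  -0.3] g 0.002 q [  53.3   24.3   11.9   18.6 -102.4  -53.1]
t [-0.0137 -0.0017  0.0591] a [0.0007 0.0502 0.002 ] mm 45.0 deg 9.1
```

View pics/t2.png

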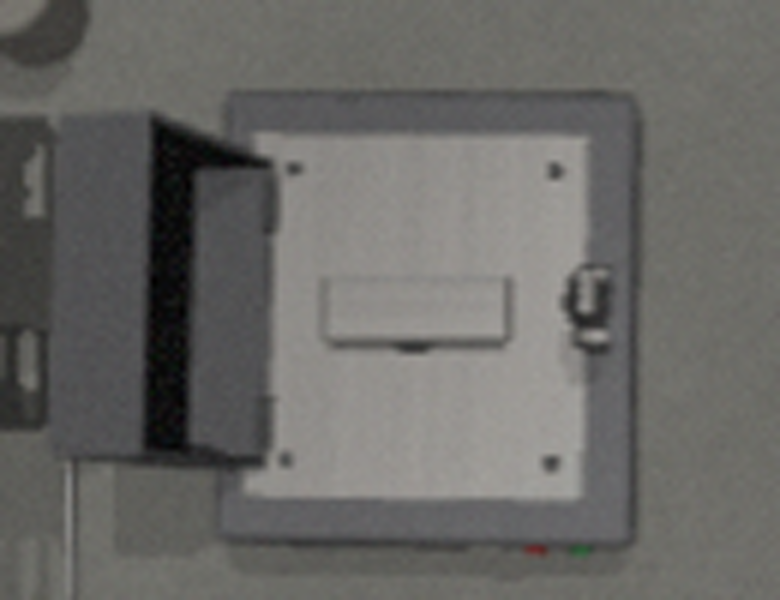

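The bar lies flat. The ring peeks out at column 413 against the bar's centre at 415, so it is centred within about 2 mm. On to the lid.

Call:
{"method": "play_rows", "body": {
  "commands": [
    {"fingers":1,"tx":-0.005,"ty":-0.002,"tz":0.03,"ax":0,"ay":0.025,"az":0.001},
    {"fingers":1,"tx":-0.014,"ty":-0.002,"tz":0.058,"ax":0,"ay":0.05,"az":0.001},
    {"fingers":1,"tx":-0.014,"ty":-0.002,"tz":0.059,"ax":0,"ay":0.05,"az":0.001},
    {"fingers":1,"tx":-0.014,"ty":-0.002,"tz":0.059,"ax":0,"ay":0.05,"az":0.001}
  ]
}}

```text
time_s: 13.25
tcp_pos: [0.5162, 0.3304, 0.3716]
ee_rot: [[0.0, -1.0, -0.006], [-0.642, -0.005, 0.767], [-0.767, 0.004, -0.642]]
wrist_force: [-0.3, 0.5, 0.1]
gripper_width: 0.004
```

Run:
```python
from h import *
st();gotip([.5155,.322,.215],40);gotip([.5155,.322,.215],55)
q=cap("top")
A=np.array([.5155,.1005,0])
for th in(1.7,1.8,1.9,1.95):
    h=A+[0,.085,.1];D=np.array([0,-np.cos(th),np.sin(th)]);n=np.array([0,np.sin(th),np.cos(th)])
    print(th,((proj(q,[h+.16*D+[-.085,0,0],h+.16*D+.05*n+[-.085,0,0]])-[150,140])*6).round().tolist(),(h+.16*D+.05*n).round(3))
```

```text
t 13.25 p [0.5162 0.3304 0.3716] F [-0.3  0.5  0.1] g 0.004 q [  56.7   31.    15.9   21.8 -108.5  -55.6]
t [1.420e-01 1.000e-04 1.255e-01] a [0.002  0.0005 0.    ] mm 142.0 deg 0.4
t [1.429e-01 1.000e-04 1.320e-01] a [0.002  0.0838 0.0003] mm 146.0 deg 15.1
1.7 [[173.0, 457.0], [75.0, 457.0]] [0.516 0.256 0.252]
1.8 [[142.0, 457.0], [49.0, 457.0]] [0.516 0.271 0.244]
1.9 [[113.0, 457.0], [26.0, 457.0]] [0.516 0.285 0.235]
1.95 [[99.0, 457.0], [15.0, 458.0]] [0.516 0.291 0.23 ]
```

Run:
```python
from h import *
gotip([.5155,.305,.215],50)
```

```text
t [0.1587 0.001  0.1154] a [0.0011 0.057  0.0005] mm 147.0 deg 10.3
```

Call:
{"method": "play_rows", "body": {
  "commands": [
    {"fingers":1,"tx":0.03,"ty":0,"tz":0.03,"ax":0,"ay":0.02,"az":0},
    {"fingers":1,"tx":0.06,"ty":0,"tz":0.055,"ax":0,"ay":0.04,"az":0},
    {"fingers":1,"tx":0.1,"ty":0,"tz":0.08,"ax":0,"ay":0.057,"az":0},
    {"fingers":1,"tx":0.135,"ty":0.001,"tz":0.105,"ax":0.001,"ay":0.057,"az":0},
    {"fingers":1,"tx":0.159,"ty":0.001,"tz":0.115,"ax":0.001,"ay":0.057,"az":0}
  ]
}}

```text
time_s: 13.72
tcp_pos: [0.5151, 0.3172, 0.2261]
ee_rot: [[-0.001, -1.0, 0.001], [-0.765, 0.001, 0.643], [-0.643, 0.0, -0.765]]
wrist_force: [0.5, 0.1, 0.2]
gripper_width: 0.005
```

Call:
{"method": "play_rows", "body": {
  "commands": [
    {"fingers":1,"tx":0,"ty":0,"tz":0,"ax":0,"ay":0,"az":0}
  ]
}}

```text
time_s: 13.8
tcp_pos: [0.5148, 0.3158, 0.2262]
ee_rot: [[-0.003, -1.0, -0.0], [-0.767, 0.002, 0.641], [-0.641, 0.002, -0.767]]
wrist_force: [0.2, -0.8, -0.2]
gripper_width: 0.006
```

```bash
cat > plan.py <<'E'
from h import *
def arc(hinge,sgn,ths,us,off,tilts,per=5):
    "chained calls: tip follows the turning face; sgn=+1 lid, -1 clamp"
    s=st();P=np.array(s["tcp_pos"]);E=np.array(s["ee_rot"]);B,BP=E,P
    for i,(th,u,a) in enumerate(zip(ths,us,tilts)):
        d=np.array([0,-sgn*np.cos(th),np.sin(th)]);n=np.array([0,sgn*np.sin(th),np.cos(th)])
        R=tilt(sgn*a);X=hinge+u*d+off*n-.019*R[:,0]
        t=B.T@(X-BP)/.75;w=Ro.from_matrix(B.T@R).as_rotvec()/np.pi
        print(round(th,2),"t",np.round(t,3),"a",np.round(w,3),"step mm",round(np.linalg.norm(X-P)*1e3,1))
        P=X
        if i%per==per-1: B,BP=R,X;print()
E
python3 - <<'E'
from plan import *
n=20;th=np.linspace(1.76,.8,n)
arc(np.array([.5155,.1855,.1]),1,th,np.linspace(.128,.12,n),.058,np.linspace(50,35,n))
E
```

```text
t 13.8 p [0.5148 0.3158 0.2262] F [ 0.2 -0.8 -0.2] g 0.006 q [ 57.4  38.2   2.3  24.5 -98.5 -63.8]
1.76 t [ 0.035 -0.001 -0.031] a [ 0.    -0.001 -0.001] step mm 34.8
1.71 t [ 0.038 -0.001 -0.04 ] a [ 0.    -0.005 -0.001] step mm 7.2
1.66 t [ 0.041 -0.001 -0.048] a [ 0.    -0.009 -0.001] step mm 7.2
1.61 t [ 0.045 -0.001 -0.057] a [ 0.    -0.014 -0.001] step mm 7.1
1.56 t [ 0.05  -0.001 -0.066] a [ 0.    -0.018 -0.001] step mm 7.1

1.51 t [ 0.004  0.    -0.008] a [ 0.    -0.004  0.   ] step mm 7.1
1.46 t [ 0.009  0.    -0.017] a [ 0.    -0.009  0.   ] step mm 7.1
1.41 t [ 0.014  0.    -0.025] a [ 0.    -0.013  0.   ] step mm 7.0
1.36 t [ 0.019  0.    -0.032] a [ 0.    -0.018  0.   ] step mm 7.0
1.31 t [ 0.025  0.    -0.04 ] a [ 0.    -0.022  0.   ] step mm 7.0

1.25 t [ 0.006  0.    -0.007] a [ 0.    -0.004  0.   ] step mm 7.0
1.2 t [ 0.011  0.    -0.015] a [ 0.    -0.009  0.   ] step mm 6.9
1.15 t [ 0.018  0.    -0.021] a [ 0.    -0.013  0.   ] step mm 6.9
1.1 t [ 0.024  0.    -0.028] a [ 0.    -0.018  0.   ] step mm 6.9
1.05 t [ 0.031  0.    -0.034] a [ 0.    -0.022  0.   ] step mm 6.9

1.0 t [ 0.007  0.    -0.006] a [ 0.    -0.004  0.   ] step mm 6.8
0.95 t [ 0.013  0.    -0.012] a [ 0.    -0.009  0.   ] step mm 6.8
0.9 t [ 0.021  0.    -0.018] a [ 0.    -0.013  0.   ] step mm 6.8
0.85 t [ 0.028  0.    -0.023] a [ 0.    -0.018  0.   ] step mm 6.7
0.8 t [ 0.035  0.    -0.028] a [ 0.    -0.022  0.   ] step mm 6.7
```

Call:
{"method": "play_rows", "body": {
  "commands": [
    {"fingers":1,"tx":0.012,"ty":-0.001,"tz":-0.01,"ax":0,"ay":0,"az":-0.001},
    {"fingers":1,"tx":0.023,"ty":-0.001,"tz":-0.021,"ax":0,"ay":0,"az":-0.001},
    {"fingers":1,"tx":0.033,"ty":-0.001,"tz":-0.03,"ax":0,"ay":-0.001,"az":-0.001},
    {"fingers":1,"tx":0.036,"ty":-0.001,"tz":-0.036,"ax":0,"ay":-0.003,"az":-0.001},
    {"fingers":1,"tx":0.041,"ty":-0.001,"tz":-0.048,"ax":0,"ay":-0.009,"az":-0.001}
  ]
}}

```text
time_s: 14.22
tcp_pos: [0.5177, 0.274, 0.2392]
ee_rot: [[0.011, -1.0, 0.004], [-0.741, -0.006, 0.671], [-0.671, -0.01, -0.742]]
wrist_force: [-0.9, 6.2, 2.9]
gripper_width: 0.008
```

Run:
```python
from plan import *
n=20;th=np.linspace(1.63,.8,n)
arc(np.array([.5155,.1855,.1]),1,th,np.linspace(.128,.12,n),.058,np.linspace(47,35,n))
```

```text
t 14.22 p [0.5177 0.274  0.2392] F [-0.9  6.2  2.9] g 0.008 q [ 55.2  33.9  -3.   25.7 -94.5 -62.9]
1.63 t [ 0.011  0.003 -0.006] a [-0.001 -0.005  0.004] step mm 9.5
1.59 t [ 0.014  0.003 -0.014] a [-0.001 -0.008  0.004] step mm 6.2
1.54 t [ 0.018  0.003 -0.021] a [-0.001 -0.012  0.004] step mm 6.1
1.5 t [ 0.022  0.003 -0.028] a [-0.001 -0.015  0.004] step mm 6.1
1.46 t [ 0.026  0.003 -0.035] a [-0.001 -0.019  0.004] step mm 6.1

1.41 t [ 0.004  0.    -0.007] a [ 0.    -0.004  0.   ] step mm 6.1
1.37 t [ 0.008  0.    -0.014] a [ 0.    -0.007  0.   ] step mm 6.1
1.32 t [ 0.013  0.    -0.02 ] a [ 0.    -0.011  0.   ] step mm 6.0
1.28 t [ 0.018  0.    -0.027] a [ 0.    -0.014  0.   ] step mm 6.0
1.24 t [ 0.023  0.    -0.033] a [ 0.    -0.018  0.   ] step mm 6.0

1.19 t [ 0.005  0.    -0.006] a [ 0.    -0.004  0.   ] step mm 6.0
1.15 t [ 0.01   0.    -0.012] a [ 0.    -0.007  0.   ] step mm 6.0
1.11 t [ 0.016  0.    -0.018] a [ 0.    -0.011  0.   ] step mm 5.9
1.06 t [ 0.021  0.    -0.023] a [ 0.    -0.014  0.   ] step mm 5.9
1.02 t [ 0.027  0.    -0.028] a [ 0.    -0.018  0.   ] step mm 5.9

0.97 t [ 0.006  0.    -0.005] a [ 0.    -0.004  0.   ] step mm 5.9
0.93 t [ 0.012  0.    -0.01 ] a [ 0.    -0.007  0.   ] step mm 5.8
0.89 t [ 0.018  0.    -0.015] a [ 0.    -0.011  0.   ] step mm 5.8
0.84 t [ 0.024  0.    -0.019] a [ 0.    -0.014  0.   ] step mm 5.8
0.8 t [ 0.031  0.    -0.024] a [ 0.    -0.018  0.   ] step mm 5.8
```

Call:
{"method": "play_rows", "body": {
  "commands": [
    {"fingers":1,"tx":0.01,"ty":0,"tz":-0.006,"ax":0,"ay":-0.005,"az":0},
    {"fingers":1,"tx":0.014,"ty":0,"tz":-0.014,"ax":0,"ay":-0.008,"az":0},
    {"fingers":1,"tx":0.018,"ty":0,"tz":-0.021,"ax":0,"ay":-0.012,"az":0},
    {"fingers":1,"tx":0.022,"ty":0,"tz":-0.028,"ax":0,"ay":-0.015,"az":0},
    {"fingers":1,"tx":0.026,"ty":0,"tz":-0.035,"ax":0,"ay":-0.019,"az":0}
  ]
}}

```text
time_s: 14.63
tcp_pos: [0.5181, 0.2416, 0.2473]
ee_rot: [[0.012, -1.0, 0.005], [-0.7, -0.005, 0.714], [-0.714, -0.012, -0.7]]
wrist_force: [0.0, 5.7, 4.2]
gripper_width: 0.006
```

Call:
{"method": "play_rows", "body": {
  "commands": [
    {"fingers":1,"tx":0.004,"ty":0,"tz":-0.007,"ax":0,"ay":-0.004,"az":0},
    {"fingers":1,"tx":0.008,"ty":0,"tz":-0.014,"ax":0,"ay":-0.007,"az":0},
    {"fingers":1,"tx":0.013,"ty":0,"tz":-0.02,"ax":0,"ay":-0.011,"az":0},
    {"fingers":1,"tx":0.018,"ty":0,"tz":-0.027,"ax":0,"ay":-0.014,"az":0},
    {"fingers":1,"tx":0.023,"ty":0,"tz":-0.033,"ax":0,"ay":-0.018,"az":0}
  ]
}}

```text
time_s: 15.05
tcp_pos: [0.5179, 0.211, 0.2521]
ee_rot: [[0.011, -1.0, 0.004], [-0.66, -0.004, 0.751], [-0.751, -0.011, -0.66]]
wrist_force: [1.1, 4.0, 4.3]
gripper_width: 0.012
```

Run:
```python
from plan import *
n=20;th=np.linspace(1.2,.4,n)
arc(np.array([.5155,.1855,.1]),1,th,np.linspace(.125,.115,n),.056,np.linspace(40,22,n))
```

```text
t 15.05 p [0.5179 0.211  0.2521] F [1.1 4.  4.3] g 0.012 q [ 50.7  27.   -9.5  25.3 -87.6 -59.6]
1.2 t [ 0.006  0.003 -0.006] a [-0.001 -0.007  0.004] step mm 6.9
1.16 t [ 0.012  0.003 -0.011] a [-0.001 -0.012  0.004] step mm 5.8
1.12 t [ 0.017  0.003 -0.017] a [-0.001 -0.018  0.004] step mm 5.8
1.07 t [ 0.023  0.003 -0.022] a [-0.001 -0.023  0.004] step mm 5.7
1.03 t [ 0.028  0.003 -0.027] a [-0.001 -0.028  0.004] step mm 5.7

0.99 t [ 0.005  0.    -0.005] a [ 0.    -0.005  0.   ] step mm 5.7
0.95 t [ 0.011  0.    -0.01 ] a [ 0.    -0.011  0.   ] step mm 5.7
0.91 t [ 0.017  0.    -0.015] a [ 0.    -0.016  0.   ] step mm 5.6
0.86 t [ 0.023  0.    -0.019] a [ 0.    -0.021  0.   ] step mm 5.6
0.82 t [ 0.029  0.    -0.024] a [ 0.    -0.026  0.   ] step mm 5.6

0.78 t [ 0.006  0.    -0.004] a [ 0.    -0.005  0.   ] step mm 5.6
0.74 t [ 0.012  0.    -0.009] a [ 0.    -0.011  0.   ] step mm 5.5
0.69 t [ 0.018  0.    -0.013] a [ 0.    -0.016  0.   ] step mm 5.5
0.65 t [ 0.025  0.    -0.016] a [ 0.    -0.021  0.   ] step mm 5.5
0.61 t [ 0.031  0.    -0.02 ] a [ 0.    -0.026  0.   ] step mm 5.5

0.57 t [ 0.006  0.    -0.004] a [ 0.    -0.005  0.   ] step mm 5.4
0.53 t [ 0.013  0.    -0.007] a [ 0.    -0.011  0.   ] step mm 5.4
0.48 t [ 0.019  0.    -0.01 ] a [ 0.    -0.016  0.   ] step mm 5.4
0.44 t [ 0.026  0.    -0.013] a [ 0.    -0.021  0.   ] step mm 5.3
0.4 t [ 0.032  0.    -0.016] a [ 0.    -0.026  0.   ] step mm 5.3
```

Contact forces stay at 4–6 N, as expected. Continuing.

Call:
{"method": "play_rows", "body": {
  "commands": [
    {"fingers":1,"tx":0.006,"ty":0.002,"tz":-0.006,"ax":0,"ay":-0.007,"az":0.002},
    {"fingers":1,"tx":0.012,"ty":0.002,"tz":-0.011,"ax":0,"ay":-0.012,"az":0.003},
    {"fingers":1,"tx":0.017,"ty":0.002,"tz":-0.017,"ax":0,"ay":-0.018,"az":0.003},
    {"fingers":1,"tx":0.023,"ty":0.002,"tz":-0.022,"ax":0,"ay":-0.023,"az":0.003},
    {"fingers":1,"tx":0.028,"ty":0.002,"tz":-0.027,"ax":0,"ay":-0.028,"az":0.003}
  ]
}}

```text
time_s: 15.47
tcp_pos: [0.5162, 0.181, 0.2488]
ee_rot: [[-0.0, -1.0, 0.003], [-0.593, 0.003, 0.805], [-0.805, -0.002, -0.593]]
wrist_force: [1.8, 3.3, 4.9]
gripper_width: 0.007
```

Call:
{"method": "play_rows", "body": {
  "commands": [
    {"fingers":1,"tx":0.005,"ty":0,"tz":-0.005,"ax":0,"ay":-0.005,"az":0},
    {"fingers":1,"tx":0.011,"ty":0,"tz":-0.01,"ax":0,"ay":-0.011,"az":0},
    {"fingers":1,"tx":0.017,"ty":0,"tz":-0.015,"ax":0,"ay":-0.016,"az":0},
    {"fingers":1,"tx":0.023,"ty":0,"tz":-0.019,"ax":0,"ay":-0.021,"az":0},
    {"fingers":1,"tx":0.029,"ty":0,"tz":-0.024,"ax":0,"ay":-0.026,"az":0}
  ]
}}

```text
time_s: 15.88
tcp_pos: [0.5159, 0.1533, 0.2419]
ee_rot: [[-0.0, -1.0, 0.003], [-0.526, 0.003, 0.851], [-0.851, -0.001, -0.526]]
wrist_force: [0.8, 1.9, 4.0]
gripper_width: 0.005
```

Call:
{"method": "play_rows", "body": {
  "commands": [
    {"fingers":1,"tx":0.006,"ty":0,"tz":-0.004,"ax":0,"ay":-0.005,"az":0},
    {"fingers":1,"tx":0.012,"ty":0,"tz":-0.009,"ax":0,"ay":-0.011,"az":0},
    {"fingers":1,"tx":0.018,"ty":0,"tz":-0.013,"ax":0,"ay":-0.016,"az":0},
    {"fingers":1,"tx":0.025,"ty":0,"tz":-0.016,"ax":0,"ay":-0.021,"az":0},
    {"fingers":1,"tx":0.031,"ty":0,"tz":-0.02,"ax":0,"ay":-0.026,"az":0}
  ]
}}

```text
time_s: 16.3
tcp_pos: [0.5155, 0.128, 0.2294]
ee_rot: [[-0.001, -1.0, 0.003], [-0.455, 0.004, 0.89], [-0.89, -0.0, -0.455]]
wrist_force: [1.1, -0.3, 4.3]
gripper_width: 0.007
```

Run:
```python
from plan import *
q=cap("scene");cv2.imwrite("pics/s2.png",cv2.resize(q["image"][80:230,180:380,::-1],None,fx=4,fy=4))
n=25;th=np.linspace(.55,.0,n)
arc(np.array([.5155,.1855,.1]),1,th,np.linspace(.118,.112,n),.054,np.linspace(28,12,n))
```

```text
t 16.35 p [0.515  0.1272 0.2288] F [0.8 0.7 3.4] g 0.007 q [ 41.6  19.2 -17.8  20.7 -72.9 -51.5]
0.55 t [ 0.008 -0.001 -0.003] a [-0.001  0.006 -0.001] step mm 6.7
0.53 t [ 0.012 -0.001 -0.005] a [-0.001  0.002 -0.001] step mm 3.0
0.5 t [ 0.015 -0.001 -0.007] a [-0.001 -0.002 -0.001] step mm 3.0
0.48 t [ 0.019 -0.001 -0.009] a [-0.001 -0.006 -0.001] step mm 3.0
0.46 t [ 0.022 -0.001 -0.01 ] a [-0.001 -0.009 -0.001] step mm 2.9

0.44 t [ 0.004  0.    -0.002] a [ 0.    -0.004  0.   ] step mm 2.9
0.41 t [ 0.007  0.    -0.003] a [ 0.    -0.007  0.   ] step mm 2.9
0.39 t [ 0.011  0.    -0.005] a [ 0.    -0.011  0.   ] step mm 2.9
0.37 t [ 0.014  0.    -0.006] a [ 0.    -0.015  0.   ] step mm 2.9
0.34 t [ 0.018  0.    -0.007] a [ 0.    -0.019  0.   ] step mm 2.9

0.32 t [ 0.004  0.    -0.001] a [ 0.    -0.004  0.   ] step mm 2.9
0.3 t [ 0.007  0.    -0.003] a [ 0.    -0.007  0.   ] step mm 2.9
0.28 t [ 0.011  0.    -0.004] a [ 0.    -0.011  0.   ] step mm 2.9
0.25 t [ 0.015  0.    -0.005] a [ 0.    -0.015  0.   ] step mm 2.9
0.23 t [ 0.018  0.    -0.006] a [ 0.    -0.019  0.   ] step mm 2.9

0.21 t [ 0.004  0.    -0.001] a [ 0.    -0.004  0.   ] step mm 2.9
0.18 t [ 0.007  0.    -0.002] a [ 0.    -0.007  0.   ] step mm 2.9
0.16 t [ 0.011  0.    -0.003] a [ 0.    -0.011  0.   ] step mm 2.9
0.14 t [ 0.015  0.    -0.004] a [ 0.    -0.015  0.   ] step mm 2.8
0.11 t [ 0.018  0.    -0.005] a [ 0.    -0.019  0.   ] step mm 2.8

0.09 t [ 0.004  0.    -0.001] a [ 0.    -0.004  0.   ] step mm 2.8
0.07 t [ 0.007  0.    -0.002] a [ 0.    -0.007  0.   ] step mm 2.8
0.05 t [ 0.011  0.    -0.003] a [ 0.    -0.011  0.   ] step mm 2.8
0.02 t [ 0.015  0.    -0.004] a [ 0.    -0.015  0.   ] step mm 2.8
0.0 t [ 0.018  0.    -0.004] a [ 0.    -0.019  0.   ] step mm 2.8
```

View pics/s2.png

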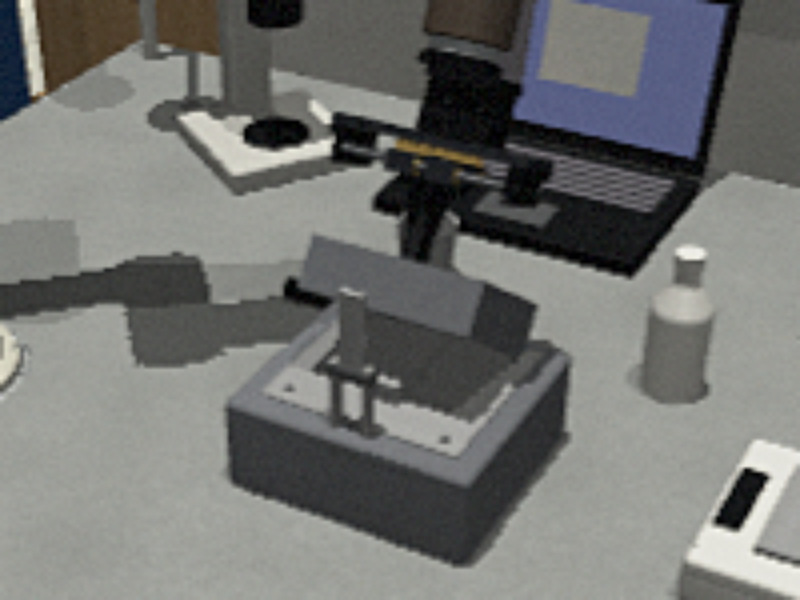

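Lid is about half shut at (400,290), pushed by the closed fingers, and the strap at (352,330) is clear of its path.

Call:
{"method": "play_rows", "body": {
  "commands": [
    {"fingers":1,"tx":0.005,"ty":0,"tz":-0.003,"ax":0,"ay":-0.001,"az":0},
    {"fingers":1,"tx":0.01,"ty":0,"tz":-0.005,"ax":0,"ay":-0.003,"az":0},
    {"fingers":1,"tx":0.014,"ty":0,"tz":-0.007,"ax":0,"ay":-0.005,"az":0},
    {"fingers":1,"tx":0.018,"ty":0,"tz":-0.009,"ax":0,"ay":-0.007,"az":0},
    {"fingers":1,"tx":0.022,"ty":0,"tz":-0.01,"ax":0,"ay":-0.009,"az":0}
  ]
}}

```text
time_s: 16.77
tcp_pos: [0.5148, 0.1142, 0.2164]
ee_rot: [[-0.004, -1.0, 0.002], [-0.431, 0.003, 0.902], [-0.902, 0.003, -0.431]]
wrist_force: [0.1, -1.2, 4.6]
gripper_width: 0.005
```

Call:
{"method": "play_rows", "body": {
  "commands": [
    {"fingers":1,"tx":0.004,"ty":0,"tz":-0.002,"ax":0,"ay":-0.004,"az":0},
    {"fingers":1,"tx":0.007,"ty":0,"tz":-0.003,"ax":0,"ay":-0.007,"az":0},
    {"fingers":1,"tx":0.011,"ty":0,"tz":-0.005,"ax":0,"ay":-0.011,"az":0},
    {"fingers":1,"tx":0.014,"ty":0,"tz":-0.006,"ax":0,"ay":-0.015,"az":0},
    {"fingers":1,"tx":0.018,"ty":0,"tz":-0.007,"ax":0,"ay":-0.019,"az":0}
  ]
}}

```text
time_s: 17.18
tcp_pos: [0.5148, 0.1038, 0.2064]
ee_rot: [[-0.004, -1.0, 0.002], [-0.376, 0.003, 0.927], [-0.927, 0.003, -0.376]]
wrist_force: [-1.0, -1.2, 5.1]
gripper_width: 0.004
```

Call:
{"method": "play_rows", "body": {
  "commands": [
    {"fingers":1,"tx":0.004,"ty":0,"tz":-0.001,"ax":0,"ay":-0.004,"az":0},
    {"fingers":1,"tx":0.007,"ty":0,"tz":-0.003,"ax":0,"ay":-0.007,"az":0},
    {"fingers":1,"tx":0.011,"ty":0,"tz":-0.004,"ax":0,"ay":-0.011,"az":0},
    {"fingers":1,"tx":0.015,"ty":0,"tz":-0.005,"ax":0,"ay":-0.015,"az":0},
    {"fingers":1,"tx":0.018,"ty":0,"tz":-0.006,"ax":0,"ay":-0.019,"az":0}
  ]
}}

```text
time_s: 17.6
tcp_pos: [0.5147, 0.0945, 0.1954]
ee_rot: [[-0.004, -1.0, 0.002], [-0.32, 0.003, 0.947], [-0.947, 0.003, -0.32]]
wrist_force: [0.9, -1.9, 4.5]
gripper_width: 0.004
```

Run:
```python
from plan import *
n=15;th=np.linspace(.2,.0,n)
arc(np.array([.5155,.1855,.1]),1,th,np.linspace(.113,.111,n),.053,np.linspace(18,13,n))
```

```text
t 17.6 p [0.5147 0.0945 0.1954] F [ 0.9 -1.9  4.5] g 0.004 q [ 36.1  17.6 -21.6  16.7 -63.2 -45.5]
0.2 t [ 0.005 -0.001 -0.003] a [-0.001 -0.004 -0.001] step mm 4.5
0.19 t [ 0.007 -0.001 -0.004] a [-0.001 -0.006 -0.001] step mm 1.8
0.17 t [ 0.01  -0.001 -0.004] a [-0.001 -0.008 -0.001] step mm 1.8
0.16 t [ 0.012 -0.001 -0.005] a [-0.001 -0.01  -0.001] step mm 1.8
0.14 t [ 0.014 -0.001 -0.005] a [-0.001 -0.012 -0.001] step mm 1.8

0.13 t [ 0.002  0.    -0.001] a [ 0.    -0.002  0.   ] step mm 1.7
0.11 t [ 0.004  0.    -0.001] a [ 0.    -0.004  0.   ] step mm 1.7
0.1 t [ 0.007  0.    -0.002] a [ 0.    -0.006  0.   ] step mm 1.7
0.09 t [ 0.009  0.    -0.002] a [ 0.    -0.008  0.   ] step mm 1.7
0.07 t [ 0.011  0.    -0.003] a [ 0.   -0.01  0.  ] step mm 1.7

0.06 t [ 0.002  0.    -0.001] a [ 0.    -0.002  0.   ] step mm 1.7
0.04 t [ 0.004  0.    -0.001] a [ 0.    -0.004  0.   ] step mm 1.7
0.03 t [ 0.007  0.    -0.002] a [ 0.    -0.006  0.   ] step mm 1.7
0.01 t [ 0.009  0.    -0.002] a [ 0.    -0.008  0.   ] step mm 1.7
0.0 t [ 0.011  0.    -0.002] a [ 0.   -0.01  0.  ] step mm 1.7
```

Call:
{"method": "play_rows", "body": {
  "commands": [
    {"fingers":1,"tx":0.004,"ty":0,"tz":-0.002,"ax":0,"ay":-0.003,"az":0},
    {"fingers":1,"tx":0.007,"ty":0,"tz":-0.003,"ax":0,"ay":-0.006,"az":0},
    {"fingers":1,"tx":0.01,"ty":0,"tz":-0.004,"ax":0,"ay":-0.008,"az":0},
    {"fingers":1,"tx":0.012,"ty":0,"tz":-0.005,"ax":0,"ay":-0.01,"az":0},
    {"fingers":1,"tx":0.014,"ty":0,"tz":-0.005,"ax":0,"ay":-0.012,"az":0}
  ]
}}

```text
time_s: 18.02
tcp_pos: [0.5147, 0.0877, 0.1867]
ee_rot: [[-0.004, -1.0, 0.002], [-0.285, 0.003, 0.959], [-0.959, 0.003, -0.285]]
wrist_force: [0.4, -2.2, 3.5]
gripper_width: 0.005
```

Call:
{"method": "play_rows", "body": {
  "commands": [
    {"fingers":1,"tx":0.002,"ty":0,"tz":-0.001,"ax":0,"ay":-0.002,"az":0},
    {"fingers":1,"tx":0.004,"ty":0,"tz":-0.001,"ax":0,"ay":-0.004,"az":0},
    {"fingers":1,"tx":0.007,"ty":0,"tz":-0.002,"ax":0,"ay":-0.006,"az":0},
    {"fingers":1,"tx":0.009,"ty":0,"tz":-0.002,"ax":0,"ay":-0.008,"az":0},
    {"fingers":1,"tx":0.01,"ty":0,"tz":-0.003,"ax":0,"ay":-0.01,"az":0}
  ]
}}

```text
time_s: 18.43
tcp_pos: [0.5147, 0.0838, 0.1799]
ee_rot: [[-0.003, -1.0, 0.002], [-0.254, 0.003, 0.967], [-0.967, 0.003, -0.254]]
wrist_force: [-0.3, -0.2, 2.8]
gripper_width: 0.003
```

Call:
{"method": "play_rows", "body": {
  "commands": [
    {"fingers":1,"tx":0.002,"ty":0,"tz":0,"ax":0,"ay":0,"az":0},
    {"fingers":1,"tx":0.003,"ty":0,"tz":-0.001,"ax":0,"ay":0,"az":0},
    {"fingers":1,"tx":0.004,"ty":0,"tz":-0.001,"ax":0,"ay":0,"az":0}
  ]
}}

```text
time_s: 18.68
tcp_pos: [0.5146, 0.0824, 0.1773]
ee_rot: [[-0.003, -1.0, 0.002], [-0.254, 0.003, 0.967], [-0.967, 0.003, -0.254]]
wrist_force: [-1.4, -1.2, 3.0]
gripper_width: 0.003
```

Run:
```python
from h import *
s=st();print("tip",np.array(s["tcp_pos"])+.019*np.array(s["ee_rot"])[:,0],np.degrees(np.arcsin(-s["ee_rot"][1][0])))
```

```text
t 18.68 p [0.5146 0.0824 0.1773] F [-1.4 -1.2  3. ] g 0.003 q [ 33.5  17.5 -23.1  14.2 -58.7 -42.1]
tip [0.51458126 0.07753838 0.158919  ] 14.72706331773385
```

Call:
{"method": "play_rows", "body": {
  "commands": [
    {"fingers":1,"tx":0.001,"ty":0,"tz":0,"ax":0,"ay":0,"az":0},
    {"fingers":1,"tx":0.002,"ty":0,"tz":0,"ax":0,"ay":0,"az":0},
    {"fingers":1,"tx":0.003,"ty":0,"tz":0,"ax":0,"ay":0,"az":0},
    {"fingers":1,"tx":0.004,"ty":0,"tz":0,"ax":0,"ay":0,"az":0},
    {"fingers":1,"tx":0.005,"ty":0,"tz":0,"ax":0,"ay":0,"az":0}
  ]
}}

```text
time_s: 19.1
tcp_pos: [0.5146, 0.0808, 0.174]
ee_rot: [[-0.004, -1.0, 0.002], [-0.256, 0.003, 0.967], [-0.967, 0.003, -0.256]]
wrist_force: [0.3, -3.1, 3.5]
gripper_width: 0.002
```

Call:
{"method": "play_rows", "body": {
  "commands": [
    {"fingers":1,"tx":0.001,"ty":0,"tz":0,"ax":0,"ay":0,"az":0},
    {"fingers":1,"tx":0.002,"ty":0,"tz":0,"ax":0,"ay":0,"az":0},
    {"fingers":1,"tx":0.003,"ty":0,"tz":0,"ax":0,"ay":0,"az":0}
  ]
}}

```text
time_s: 19.35
tcp_pos: [0.5146, 0.0805, 0.1717]
ee_rot: [[-0.003, -1.0, 0.002], [-0.255, 0.003, 0.967], [-0.967, 0.003, -0.255]]
wrist_force: [0.1, -2.1, 3.0]
gripper_width: 0.005
```

Call:
{"method": "play_rows", "body": {
  "commands": [
    {"fingers":1,"tx":0.001,"ty":0,"tz":0,"ax":0,"ay":0,"az":0},
    {"fingers":1,"tx":0.002,"ty":0,"tz":0,"ax":0,"ay":0,"az":0}
  ]
}}

```text
time_s: 19.52
tcp_pos: [0.5148, 0.0802, 0.1708]
ee_rot: [[-0.003, -1.0, 0.002], [-0.255, 0.003, 0.967], [-0.967, 0.002, -0.255]]
wrist_force: [-1.9, -1.4, 9.5]
gripper_width: 0.006
```

Call:
{"method": "play_rows", "body": {
  "commands": [
    {"fingers":1,"tx":0.001,"ty":0,"tz":0,"ax":0,"ay":0,"az":0},
    {"fingers":1,"tx":0.001,"ty":0,"tz":0,"ax":0,"ay":0,"az":0}
  ]
}}

```text
time_s: 19.68
tcp_pos: [0.5148, 0.0802, 0.1708]
ee_rot: [[-0.003, -1.0, 0.002], [-0.255, 0.003, 0.967], [-0.967, 0.002, -0.255]]
wrist_force: [-3.1, -1.9, 10.1]
gripper_width: 0.008
```

Call:
{"method": "play_rows", "body": {
  "commands": [
    {"fingers":1,"tx":0.001,"ty":0,"tz":0,"ax":0,"ay":0,"az":0},
    {"fingers":1,"tx":0.001,"ty":0,"tz":0,"ax":0,"ay":0,"az":0}
  ]
}}

```text
time_s: 19.85
tcp_pos: [0.5148, 0.0801, 0.1706]
ee_rot: [[-0.002, -1.0, 0.002], [-0.255, 0.003, 0.967], [-0.967, 0.001, -0.255]]
wrist_force: [-3.5, -1.0, 12.5]
gripper_width: 0.007
```

Lid is down: z has stopped and the force is rising (12 N). Next I lift away and move round to the clamp.

Call:
{"method": "play_rows", "body": {
  "commands": [
    {"fingers":1,"tx":-0.01,"ty":0,"tz":-0.002,"ax":0,"ay":0,"az":0},
    {"fingers":1,"tx":-0.05,"ty":0,"tz":-0.012,"ax":0,"ay":0,"az":0},
    {"fingers":1,"tx":-0.1,"ty":0,"tz":-0.026,"ax":0,"ay":-0.03,"az":0},
    {"fingers":1,"tx":-0.15,"ty":0,"tz":-0.039,"ax":0,"ay":-0.06,"az":0},
    {"fingers":1,"tx":-0.2,"ty":0,"tz":-0.053,"ax":0,"ay":-0.09,"az":0}
  ]
}}

```text
time_s: 20.27
tcp_pos: [0.515, 0.0814, 0.3255]
ee_rot: [[-0.002, -1.0, 0.0], [0.032, 0.0, 1.0], [-1.0, 0.002, 0.032]]
wrist_force: [1.3, 0.5, -1.2]
gripper_width: 0.01
```

Run:
```python
from h import *
st();gotip([.5155,-.06,.32],-30)
q=cap("scene");d=spotter.silhouettes("clamp",q)[0]["region"]
cv2.imwrite("pics/s3.png",cv2.resize(q["image"][80:230,180:380,::-1],None,fx=4,fy=4))
A=np.array([.5155,.1005,0])
for th in(1.4,1.5,1.6,1.7):
    h=A+[0,-.094,.16];D=np.array([0,np.cos(th),np.sin(th)]);n=np.array([0,-np.sin(th),np.cos(th)])
    print(th,((proj(q,[h+.08*D+[x,0,0]+v*n for x in(-.012,.012) for v in(-.004,.004)])-[180,80])*4).round().tolist())
print("lid corners",((proj(q,[A+[x,y,.15] for x in(-.085,.085) for y in(.085,-.075)])-[180,80])*4).round().tolist())
```

```text
t 20.27 p [0.515  0.0814 0.3255] F [ 1.3  0.5 -1.2] g 0.01 q [ 25.9   8.9  -5.   -1.7 -75.4 -25.4]
t [-0.021  -0.0006 -0.2006] a [-0.0002 -0.1566 -0.0005] mm 151.0 deg 28.2
1.4 [[349.0, 281.0], [344.0, 283.0], [374.0, 288.0], [369.0, 291.0]]
1.5 [[344.0, 283.0], [340.0, 287.0], [369.0, 291.0], [365.0, 294.0]]
1.6 [[340.0, 287.0], [335.0, 292.0], [365.0, 294.0], [360.0, 299.0]]
1.7 [[335.0, 292.0], [330.0, 297.0], [360.0, 299.0], [356.0, 305.0]]
lid corners [[364.0, 265.0], [279.0, 344.0], [525.0, 310.0], [449.0, 397.0]]
```

View pics/s3.png

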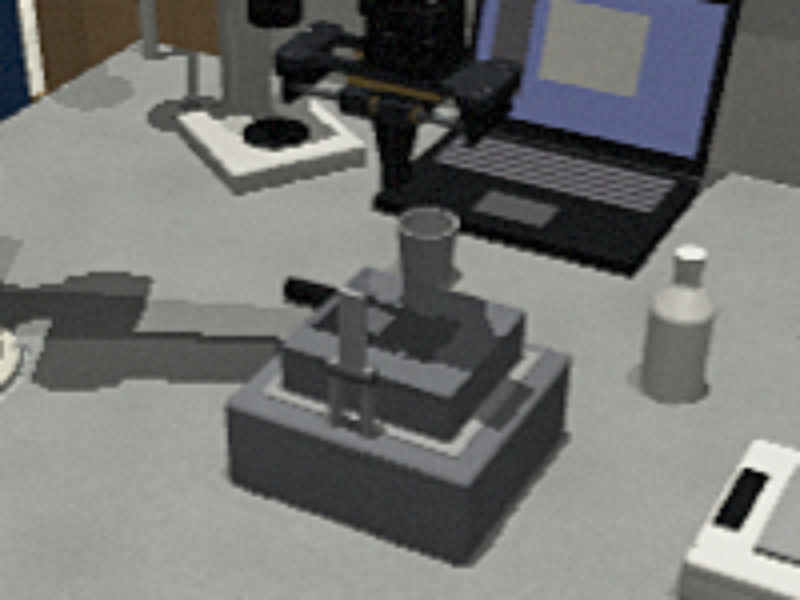

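The lid is shut: corners at (366,270), (283,348) and (525,312) match the predicted shut lid within about 5 px (2 mm). The strap stands at about 1.5 rad, top at (353,290).

Call:
{"method": "play_rows", "body": {
  "commands": [
    {"fingers":1,"tx":-0.015,"ty":0,"tz":-0.03,"ax":0,"ay":-0.03,"az":0},
    {"fingers":1,"tx":-0.02,"ty":0,"tz":-0.08,"ax":0,"ay":-0.06,"az":0},
    {"fingers":1,"tx":-0.021,"ty":0,"tz":-0.13,"ax":0,"ay":-0.1,"az":0},
    {"fingers":1,"tx":-0.021,"ty":0,"tz":-0.17,"ax":0,"ay":-0.13,"az":0},
    {"fingers":1,"tx":-0.021,"ty":0,"tz":-0.2,"ax":0,"ay":-0.156,"az":0}
  ]
}}

```text
time_s: 20.78
tcp_pos: [0.5153, -0.0726, 0.3362]
ee_rot: [[0.004, -1.0, 0.004], [0.497, 0.006, 0.868], [-0.868, -0.001, 0.497]]
wrist_force: [1.1, 0.0, -0.9]
gripper_width: 0.005
```

Call:
{"method": "play_rows", "body": {
  "commands": [
    {"fingers":1,"tx":0,"ty":0,"tz":0,"ax":0,"ay":0,"az":0}
  ]
}}

```text
time_s: 20.87
tcp_pos: [0.5153, -0.0767, 0.3334]
ee_rot: [[0.002, -1.0, 0.015], [0.495, 0.014, 0.869], [-0.869, 0.005, 0.495]]
wrist_force: [0.4, 0.5, 0.7]
gripper_width: 0.005
```

Run:
```python
from h import *
st();gotip([.5155,-.04,.226],-45)
```

```text
t 20.87 p [ 0.5153 -0.0767  0.3334] F [0.4 0.5 0.7] g 0.005 q [ -8.6  13.5   6.8 -29.3 -88.3   9.9]
t [ 0.1243 -0.0005 -0.035 ] a [-0.0047 -0.0852  0.0014] mm 97.0 deg 15.4
```

Call:
{"method": "play_rows", "body": {
  "commands": [
    {"fingers":1,"tx":0.02,"ty":0,"tz":-0.01,"ax":-0.002,"ay":-0.03,"az":0},
    {"fingers":1,"tx":0.05,"ty":0,"tz":-0.02,"ax":-0.004,"ay":-0.06,"az":0},
    {"fingers":1,"tx":0.08,"ty":0,"tz":-0.03,"ax":-0.004,"ay":-0.085,"az":0},
    {"fingers":1,"tx":0.11,"ty":0,"tz":-0.035,"ax":-0.004,"ay":-0.085,"az":0},
    {"fingers":1,"tx":0.124,"ty":0,"tz":-0.035,"ax":-0.004,"ay":-0.085,"az":0}
  ]
}}

```text
time_s: 21.28
tcp_pos: [0.5136, -0.0471, 0.2376]
ee_rot: [[-0.005, -1.0, -0.001], [0.707, -0.004, 0.708], [-0.708, 0.003, 0.707]]
wrist_force: [-0.3, -0.0, -0.5]
gripper_width: 0.005
```

Call:
{"method": "play_rows", "body": {
  "commands": [
    {"fingers":1,"tx":0,"ty":0,"tz":0,"ax":0,"ay":0,"az":0}
  ]
}}

```text
time_s: 21.37
tcp_pos: [0.5137, -0.0462, 0.2395]
ee_rot: [[-0.006, -1.0, -0.005], [0.706, -0.007, 0.708], [-0.708, 0.001, 0.706]]
wrist_force: [-0.8, 0.4, 0.1]
gripper_width: 0.004
```

Run:
```python
from plan import *
n=25;th=np.linspace(1.62,.5,n)
arc(np.array([.5155,.0065,.16]),-1,th,np.linspace(.062,.06,n),.012,np.linspace(45,22,n))
```

```text
t 21.37 p [ 0.5137 -0.0462  0.2395] F [-0.8  0.4  0.1] g 0.004 q [-14.1  20.8   1.  -43.3 -85.8  24. ]
1.62 t [ 0.027 -0.003  0.018] a [ 0.001 -0.001 -0.002] step mm 24.7
1.57 t [ 0.029 -0.003  0.022] a [ 0.001  0.005 -0.002] step mm 3.2
1.53 t [ 0.032 -0.003  0.026] a [ 0.002  0.01  -0.002] step mm 3.2
1.48 t [ 0.034 -0.003  0.029] a [ 0.002  0.015 -0.002] step mm 3.2
1.43 t [ 0.037 -0.003  0.032] a [ 0.002  0.021 -0.002] step mm 3.2

1.39 t [0.003 0.    0.003] a [0.    0.005 0.   ] step mm 3.2
1.34 t [0.005 0.    0.007] a [0.    0.011 0.   ] step mm 3.2
1.29 t [0.008 0.    0.01 ] a [0.    0.016 0.   ] step mm 3.1
1.25 t [0.011 0.    0.013] a [0.    0.021 0.   ] step mm 3.1
1.2 t [0.014 0.    0.015] a [0.    0.027 0.   ] step mm 3.1

1.15 t [0.003 0.    0.003] a [0.    0.005 0.   ] step mm 3.1
1.11 t [0.006 0.    0.006] a [0.    0.011 0.   ] step mm 3.1
1.06 t [0.009 0.    0.008] a [0.    0.016 0.   ] step mm 3.1
1.01 t [0.012 0.    0.011] a [0.    0.021 0.   ] step mm 3.1
0.97 t [0.016 0.    0.013] a [0.    0.027 0.   ] step mm 3.1

0.92 t [0.003 0.    0.002] a [0.    0.005 0.   ] step mm 3.1
0.87 t [0.007 0.    0.005] a [0.    0.011 0.   ] step mm 3.0
0.83 t [0.01  0.    0.007] a [0.    0.016 0.   ] step mm 3.0
0.78 t [0.014 0.    0.009] a [0.    0.021 0.   ] step mm 3.0
0.73 t [0.017 0.    0.011] a [0.    0.027 0.   ] step mm 3.0

0.69 t [0.003 0.    0.002] a [0.    0.005 0.   ] step mm 3.0
0.64 t [0.007 0.    0.004] a [0.    0.011 0.   ] step mm 3.0
0.59 t [0.011 0.    0.005] a [0.    0.016 0.   ] step mm 3.0
0.55 t [0.014 0.    0.007] a [0.    0.021 0.   ] step mm 3.0
0.5 t [0.018 0.    0.008] a [0.    0.027 0.   ] step mm 3.0
```

Call:
{"method": "play_rows", "body": {
  "commands": [
    {"fingers":1,"tx":0.01,"ty":-0.003,"tz":0.007,"ax":0.001,"ay":0,"az":-0.001},
    {"fingers":1,"tx":0.02,"ty":-0.003,"tz":0.013,"ax":0.001,"ay":0,"az":-0.001},
    {"fingers":1,"tx":0.027,"ty":-0.003,"tz":0.018,"ax":0.001,"ay":0,"az":-0.001},
    {"fingers":1,"tx":0.032,"ty":-0.003,"tz":0.025,"ax":0.001,"ay":0.01,"az":-0.001},
    {"fingers":1,"tx":0.037,"ty":-0.003,"tz":0.032,"ax":0.001,"ay":0.02,"az":-0.001}
  ]
}}

```text
time_s: 21.78
tcp_pos: [0.5168, -0.011, 0.2401]
ee_rot: [[0.004, -1.0, -0.006], [0.656, -0.002, 0.754], [-0.754, -0.007, 0.656]]
wrist_force: [-0.7, -3.1, -1.7]
gripper_width: 0.009
```

Call:
{"method": "play_rows", "body": {
  "commands": [
    {"fingers":1,"tx":0.003,"ty":0,"tz":0.003,"ax":0,"ay":0.005,"az":0},
    {"fingers":1,"tx":0.005,"ty":0,"tz":0.007,"ax":0,"ay":0.011,"az":0},
    {"fingers":1,"tx":0.008,"ty":0,"tz":0.01,"ax":0,"ay":0.016,"az":0},
    {"fingers":1,"tx":0.011,"ty":0,"tz":0.013,"ax":0,"ay":0.021,"az":0},
    {"fingers":1,"tx":0.014,"ty":0,"tz":0.015,"ax":0,"ay":0.027,"az":0}
  ]
}}

```text
time_s: 22.2
tcp_pos: [0.5168, 0.0046, 0.2397]
ee_rot: [[0.004, -1.0, -0.006], [0.592, -0.002, 0.806], [-0.806, -0.007, 0.592]]
wrist_force: [-0.1, -2.1, 2.3]
gripper_width: 0.004
```

Run:
```python
from plan import *
n=20;th=np.linspace(1.16,.3,n)
arc(np.array([.5155,.0065,.16]),-1,th,np.linspace(.061,.059,n),.010,np.linspace(35,18,n))
```

```text
t 22.2 p [0.5168 0.0046 0.2397] F [-0.1 -2.1  2.3] g 0.004 q [ -4.2  16.5  -2.8 -37.4 -76.8  15.3]
1.16 t [0.009 0.002 0.003] a [0.002 0.007 0.001] step mm 7.6
1.11 t [0.012 0.002 0.006] a [0.002 0.012 0.001] step mm 3.0
1.07 t [0.016 0.002 0.008] a [0.002 0.017 0.001] step mm 3.0
1.02 t [0.019 0.002 0.011] a [0.002 0.022 0.001] step mm 2.9
0.98 t [0.022 0.002 0.013] a [0.002 0.027 0.001] step mm 2.9

0.93 t [0.003 0.    0.002] a [0.    0.005 0.   ] step mm 2.9
0.89 t [0.006 0.    0.004] a [0.   0.01 0.  ] step mm 2.9
0.84 t [0.01  0.    0.006] a [0.    0.015 0.   ] step mm 2.9
0.8 t [0.013 0.    0.008] a [0.   0.02 0.  ] step mm 2.9
0.75 t [0.017 0.    0.01 ] a [0.    0.025 0.   ] step mm 2.9

0.71 t [0.003 0.    0.002] a [0.    0.005 0.   ] step mm 2.9
0.66 t [0.007 0.    0.003] a [0.   0.01 0.  ] step mm 2.9
0.62 t [0.01  0.    0.005] a [0.    0.015 0.   ] step mm 2.8
0.57 t [0.014 0.    0.006] a [0.   0.02 0.  ] step mm 2.8
0.53 t [0.017 0.    0.007] a [0.    0.025 0.   ] step mm 2.8

0.48 t [0.004 0.    0.001] a [0.    0.005 0.   ] step mm 2.8
0.44 t [0.007 0.    0.002] a [0.   0.01 0.  ] step mm 2.8
0.39 t [0.011 0.    0.003] a [0.    0.015 0.   ] step mm 2.8
0.35 t [0.014 0.    0.004] a [0.   0.02 0.  ] step mm 2.8
0.3 t [0.018 0.    0.005] a [0.    0.025 0.   ] step mm 2.7
```

Call:
{"method": "play_rows", "body": {
  "commands": [
    {"fingers":1,"tx":0.005,"ty":0.001,"tz":0.002,"ax":0.001,"ay":0.005,"az":0.001},
    {"fingers":1,"tx":0.01,"ty":0.001,"tz":0.005,"ax":0.002,"ay":0.01,"az":0.001},
    {"fingers":1,"tx":0.015,"ty":0.001,"tz":0.008,"ax":0.002,"ay":0.017,"az":0.001},
    {"fingers":1,"tx":0.019,"ty":0.001,"tz":0.011,"ax":0.002,"ay":0.022,"az":0.001},
    {"fingers":1,"tx":0.022,"ty":0.001,"tz":0.013,"ax":0.002,"ay":0.027,"az":0.001}
  ]
}}

```text
time_s: 22.62
tcp_pos: [0.5157, 0.0224, 0.2311]
ee_rot: [[-0.0, -1.0, 0.001], [0.521, 0.001, 0.854], [-0.854, 0.001, 0.521]]
wrist_force: [0.6, -2.6, 1.0]
gripper_width: 0.007
```

Call:
{"method": "play_rows", "body": {
  "commands": [
    {"fingers":1,"tx":0.003,"ty":0,"tz":0.002,"ax":0,"ay":0.005,"az":0},
    {"fingers":1,"tx":0.006,"ty":0,"tz":0.004,"ax":0,"ay":0.01,"az":0},
    {"fingers":1,"tx":0.01,"ty":0,"tz":0.006,"ax":0,"ay":0.015,"az":0},
    {"fingers":1,"tx":0.013,"ty":0,"tz":0.008,"ax":0,"ay":0.02,"az":0},
    {"fingers":1,"tx":0.017,"ty":0,"tz":0.01,"ax":0,"ay":0.025,"az":0}
  ]
}}

```text
time_s: 23.03
tcp_pos: [0.5158, 0.0351, 0.2244]
ee_rot: [[0.0, -1.0, 0.001], [0.452, 0.001, 0.892], [-0.892, 0.001, 0.452]]
wrist_force: [0.6, -2.4, 1.4]
gripper_width: 0.001
```

Call:
{"method": "play_rows", "body": {
  "commands": [
    {"fingers":1,"tx":0.003,"ty":0,"tz":0.002,"ax":0,"ay":0.005,"az":0},
    {"fingers":1,"tx":0.007,"ty":0,"tz":0.003,"ax":0,"ay":0.01,"az":0},
    {"fingers":1,"tx":0.01,"ty":0,"tz":0.005,"ax":0,"ay":0.015,"az":0},
    {"fingers":1,"tx":0.014,"ty":0,"tz":0.006,"ax":0,"ay":0.02,"az":0},
    {"fingers":1,"tx":0.017,"ty":0,"tz":0.007,"ax":0,"ay":0.025,"az":0}
  ]
}}

```text
time_s: 23.45
tcp_pos: [0.5157, 0.0458, 0.2153]
ee_rot: [[-0.0, -1.0, 0.001], [0.382, 0.001, 0.924], [-0.924, 0.001, 0.382]]
wrist_force: [0.9, -1.1, 1.8]
gripper_width: 0.004
```

Run:
```python
from plan import *
s=r.sense();print("tip",np.array(s["tcp_pos"])+.019*np.array(s["ee_rot"])[:,0])
n=15;th=np.linspace(.5,.0,n)
arc(np.array([.5155,.0065,.16]),-1,th,np.linspace(.061,.059,n),.008,np.linspace(22,14,n))
```

```text
tip [0.51567266 0.05308646 0.19773731]
t 23.45 p [0.5157 0.0458 0.2153] F [ 0.9 -1.1  1.8] g 0.004 q [  9.2  14.1  -9.1 -24.5 -65.1   0.9]
0.5 t [0.003 0.    0.003] a [-0.     0.002 -0.   ] step mm 3.5
0.46 t [0.006 0.    0.004] a [-0.     0.006 -0.   ] step mm 2.2
0.43 t [0.009 0.    0.005] a [-0.     0.009 -0.   ] step mm 2.2
0.39 t [0.012 0.    0.005] a [-0.     0.012 -0.   ] step mm 2.2
0.36 t [0.015 0.    0.005] a [-0.     0.015 -0.   ] step mm 2.2

0.32 t [0.003 0.    0.   ] a [0.    0.003 0.   ] step mm 2.2
0.29 t [0.006 0.    0.001] a [0.    0.006 0.   ] step mm 2.2
0.25 t [0.009 0.    0.001] a [0.   0.01 0.  ] step mm 2.2
0.21 t [0.011 0.    0.001] a [0.    0.013 0.   ] step mm 2.2
0.18 t [0.014 0.    0.001] a [0.    0.016 0.   ] step mm 2.1

0.14 t [0.003 0.    0.   ] a [0.    0.003 0.   ] step mm 2.1
0.11 t [0.006 0.    0.   ] a [0.    0.006 0.   ] step mm 2.1
0.07 t [ 0.008  0.    -0.   ] a [0.   0.01 0.  ] step mm 2.1
0.04 t [ 0.011  0.    -0.   ] a [0.    0.013 0.   ] step mm 2.1
0.0 t [ 0.014  0.    -0.001] a [0.    0.016 0.   ] step mm 2.1
```

Call:
{"method": "play_rows", "body": {
  "commands": [
    {"fingers":1,"tx":0.003,"ty":0,"tz":0.002,"ax":0,"ay":0.003,"az":0},
    {"fingers":1,"tx":0.006,"ty":0,"tz":0.003,"ax":0,"ay":0.006,"az":0},
    {"fingers":1,"tx":0.009,"ty":0,"tz":0.004,"ax":0,"ay":0.009,"az":0},
    {"fingers":1,"tx":0.012,"ty":0,"tz":0.005,"ax":0,"ay":0.012,"az":0},
    {"fingers":1,"tx":0.015,"ty":0,"tz":0.005,"ax":0,"ay":0.015,"az":0}
  ]
}}

```text
time_s: 23.87
tcp_pos: [0.5155, 0.0534, 0.2063]
ee_rot: [[-0.001, -1.0, 0.001], [0.338, 0.001, 0.941], [-0.941, 0.002, 0.338]]
wrist_force: [0.2, -0.3, 1.2]
gripper_width: 0.005
```

Call:
{"method": "play_rows", "body": {
  "commands": [
    {"fingers":1,"tx":0.003,"ty":0,"tz":0,"ax":0,"ay":0.003,"az":0},
    {"fingers":1,"tx":0.006,"ty":0,"tz":0.001,"ax":0,"ay":0.006,"az":0},
    {"fingers":1,"tx":0.009,"ty":0,"tz":0.001,"ax":0,"ay":0.01,"az":0},
    {"fingers":1,"tx":0.011,"ty":0,"tz":0.001,"ax":0,"ay":0.013,"az":0},
    {"fingers":1,"tx":0.014,"ty":0,"tz":0.001,"ax":0,"ay":0.016,"az":0}
  ]
}}

```text
time_s: 24.28
tcp_pos: [0.5156, 0.058, 0.197]
ee_rot: [[-0.001, -1.0, 0.001], [0.291, 0.001, 0.957], [-0.957, 0.001, 0.291]]
wrist_force: [-1.3, 1.0, 3.7]
gripper_width: 0.004
```

Call:
{"method": "play_rows", "body": {
  "commands": [
    {"fingers":1,"tx":0.002,"ty":0,"tz":0,"ax":0,"ay":0.003,"az":0},
    {"fingers":1,"tx":0.004,"ty":0,"tz":0,"ax":0,"ay":0.006,"az":0},
    {"fingers":1,"tx":0.006,"ty":0,"tz":0,"ax":0,"ay":0.01,"az":0},
    {"fingers":1,"tx":0.008,"ty":0,"tz":0,"ax":0,"ay":0.013,"az":0},
    {"fingers":1,"tx":0.009,"ty":0,"tz":0,"ax":0,"ay":0.016,"az":0}
  ]
}}

```text
time_s: 24.7
tcp_pos: [0.5158, 0.0597, 0.1903]
ee_rot: [[-0.0, -1.0, 0.001], [0.242, 0.001, 0.97], [-0.97, 0.001, 0.242]]
wrist_force: [-0.4, 2.3, 4.3]
gripper_width: 0.002
```

Run:
```python
from h import *
s=st();print("tip",np.array(s["tcp_pos"])+.019*np.array(s["ee_rot"])[:,0])
```

```text
t 24.7 p [0.5158 0.0597 0.1903] F [-0.4  2.3  4.3] g 0.002 q [ 16.2  14.5 -13.8 -15.8 -58.7  -8.4]
tip [0.51582525 0.06427601 0.17189628]
```

Call:
{"method": "play_rows", "body": {
  "commands": [
    {"fingers":1,"tx":0.001,"ty":0,"tz":0,"ax":0,"ay":0,"az":0},
    {"fingers":1,"tx":0.002,"ty":0,"tz":0,"ax":0,"ay":0,"az":0},
    {"fingers":1,"tx":0.004,"ty":0,"tz":-0.001,"ax":0,"ay":0,"az":0},
    {"fingers":1,"tx":0.005,"ty":0,"tz":-0.001,"ax":0,"ay":0,"az":0}
  ]
}}

```text
time_s: 25.03
tcp_pos: [0.5159, 0.0596, 0.1865]
ee_rot: [[-0.0, -1.0, 0.001], [0.243, 0.001, 0.97], [-0.97, 0.0, 0.243]]
wrist_force: [-0.1, 1.7, 3.1]
gripper_width: 0.005
```

Call:
{"method": "play_rows", "body": {
  "commands": [
    {"fingers":1,"tx":0.001,"ty":0,"tz":0,"ax":0,"ay":0,"az":0},
    {"fingers":1,"tx":0.002,"ty":0,"tz":0,"ax":0,"ay":0,"az":0}
  ]
}}

```text
time_s: 25.2
tcp_pos: [0.5159, 0.0598, 0.1851]
ee_rot: [[-0.0, -1.0, 0.001], [0.242, 0.001, 0.97], [-0.97, 0.001, 0.242]]
wrist_force: [0.2, 2.0, 3.2]
gripper_width: 0.003
```

Call:
{"method": "play_rows", "body": {
  "commands": [
    {"fingers":1,"tx":0.001,"ty":0,"tz":0,"ax":0,"ay":0,"az":0},
    {"fingers":1,"tx":0.002,"ty":0,"tz":0,"ax":0,"ay":0,"az":0}
  ]
}}

```text
time_s: 25.37
tcp_pos: [0.516, 0.0599, 0.1846]
ee_rot: [[0.0, -1.0, 0.001], [0.242, 0.001, 0.97], [-0.97, 0.0, 0.242]]
wrist_force: [-1.4, -0.5, 9.7]
gripper_width: 0.011
```

Call:
{"method": "play_rows", "body": {
  "commands": [
    {"fingers":1,"tx":0.001,"ty":0,"tz":0,"ax":0,"ay":0,"az":0},
    {"fingers":1,"tx":0.002,"ty":0,"tz":0,"ax":0,"ay":0,"az":0}
  ]
}}

```text
time_s: 25.53
tcp_pos: [0.516, 0.06, 0.1844]
ee_rot: [[0.0, -1.0, -0.0], [0.241, -0.0, 0.97], [-0.97, -0.001, 0.241]]
wrist_force: [-3.2, -1.0, 15.7]
gripper_width: 0.008
```

Call:
{"method": "play_rows", "body": {
  "commands": [
    {"fingers":1,"tx":-0.01,"ty":0,"tz":0,"ax":0,"ay":0,"az":0},
    {"fingers":1,"tx":-0.04,"ty":0,"tz":0,"ax":0,"ay":0,"az":0},
    {"fingers":1,"tx":-0.09,"ty":0,"tz":0,"ax":0,"ay":0,"az":0},
    {"fingers":1,"tx":-0.14,"ty":0,"tz":0,"ax":0,"ay":0,"az":0},
    {"fingers":1,"tx":-0.19,"ty":0,"tz":0,"ax":0,"ay":0,"az":0}
  ]
}}

```text
time_s: 25.95
tcp_pos: [0.5147, 0.0251, 0.3209]
ee_rot: [[-0.004, -1.0, 0.002], [0.241, 0.001, 0.97], [-0.97, 0.004, 0.241]]
wrist_force: [1.0, 0.5, -0.6]
gripper_width: 0.003
```

Call:
{"method": "play_rows", "body": {
  "commands": [
    {"fingers":1,"tx":-0.04,"ty":0,"tz":-0.02,"ax":0,"ay":0,"az":0},
    {"fingers":1,"tx":-0.07,"ty":0,"tz":-0.05,"ax":0,"ay":0,"az":0},
    {"fingers":1,"tx":-0.08,"ty":0,"tz":-0.09,"ax":0,"ay":0,"az":0},
    {"fingers":1,"tx":-0.08,"ty":0,"tz":-0.11,"ax":0,"ay":0,"az":0},
    {"fingers":1,"tx":-0.08,"ty":0,"tz":-0.11,"ax":0,"ay":0,"az":0}
  ]
}}

```text
time_s: 26.37
tcp_pos: [0.5149, -0.0711, 0.3573]
ee_rot: [[-0.003, -1.0, 0.006], [0.242, 0.005, 0.97], [-0.97, 0.004, 0.242]]
wrist_force: [-0.3, 1.0, -1.0]
gripper_width: 0.003
```

Run:
```python
from h import *
st()
q=cap("scene");t=cap("top")
a=cv2.resize(q["image"][90:230,190:377,::-1],(400,300),interpolation=2);b=cv2.resize(t["image"][110:260,110:310,::-1],(400,300),interpolation=2)
cv2.imwrite("pics/f.png",np.hstack([a,b]))
for n,z in(("flask",.1),("cup",.05),("driver",.01),("puck",.02)):
    d=spotter.find_in(n,t);print(n,bp(t,d[0]["uv"],z) if d else None)
A=np.array([.5155,.1005,0])
f=lambda X:((proj(q,X)-[190,90])*[400/187,300/140]).round().tolist()
for th in(0,.1,.2):
    h=A+[0,-.094,.16];D=np.array([0,np.cos(th),np.sin(th)]);n=np.array([0,-np.sin(th),np.cos(th)])
    print(th,f([h+.08*D+[x,0,0]+.004*n for x in(-.012,.012)]))
for th in(0,.05,.1):
    h=A+[0,.085,.1];D=np.array([0,-np.cos(th),np.sin(th)]);n=np.array([0,np.sin(th),np.cos(th)])
    print("lid",th,f([h+.16*D+[x,0,0]+.05*n for x in(-.085,.085)]))
```

```text
t 26.37 p [ 0.5149 -0.0711  0.3573] F [-0.3  1.  -1. ] g 0.003 q [  1.6   9.8   4.  -14.1 -84.2  -0.5]
flask [[0.69945026 0.33331858 0.1       ]]
cup [[0.37814283 0.41812469 0.05      ]]
driver [[0.30594993 0.30746697 0.01      ]]
puck [[0.5009946  0.16487786 0.02      ]]
0 [[183.0, 150.0], [196.0, 154.0]]
0.1 [[183.0, 146.0], [196.0, 150.0]]
0.2 [[183.0, 143.0], [195.0, 147.0]]
lid 0 [[128.0, 163.0], [219.0, 191.0]]
lid 0.05 [[128.0, 158.0], [220.0, 186.0]]
lid 0.1 [[129.0, 154.0], [221.0, 181.0]]
```

Run:
```python
from h import *
A=np.array([.5155,.1005,0])
def box(h,D,n,w,L,v): return [h+[x,0,0]+u*D+k*n for x in(-w,w) for u in(0,L) for k in v]
def lid(th): return box(A+[0,.085,.1],np.array([0,-np.cos(th),np.sin(th)]),np.array([0,np.sin(th),np.cos(th)]),.085,.16,(0,.05))
def clp(th): return box(A+[0,-.094,.16],np.array([0,np.cos(th),np.sin(th)]),np.array([0,-np.sin(th),np.cos(th)]),.012,.08,(-.004,.004))
for nm in("scene","top"):
    q=cap(nm)
    for name,f in(("lid",lid),("clamp",clp)):
        d=spotter.silhouettes(name,q)
        if not d: print(nm,name,None);continue
        m=d[0]["region"];o=[]
        for th in(0,.05,.1,.2,.4,.8,1.5):
            k=np.zeros(m.shape,np.uint8);cv2.fillConvexPoly(k,cv2.convexHull(proj(q,f(th)).astype(np.float32)).astype(np.int32),1);k=k>0
            o.append((th,round((k&m).sum()/(k|m).sum(),2)))
        print(nm,name,round(d[0]["score"],2),o)
    for n in("puck","cup","jar","bangle","driver","flask"):print(n,[(np.round(d["uv"],0).tolist(),round(d["score"],2)) for d in spotter.find_in(n,q)[:2]])
```

```text
scene lid 0.66 [(0, np.float64(0.83)), (0.05, np.float64(0.81)), (0.1, np.float64(0.74)), (0.2, np.float64(0.65)), (0.4, np.float64(0.48)), (0.8, np.float64(0.21)), (1.5, np.float64(0.15))]
scene clamp 0.52 [(0, np.float64(0.65)), (0.05, np.float64(0.58)), (0.1, np.float64(0.51)), (0.2, np.float64(0.45)), (0.4, np.float64(0.33)), (0.8, np.float64(0.22)), (1.5, np.float64(0.15))]
puck [([280.0, 186.0], 0.68), ([253.0, 270.0], 0.58)]
cup [([287.0, 140.0], 0.79), ([281.0, 170.0], 0.29)]
jar [([222.0, 298.0], 0.81)]
bangle [([146.0, 284.0], 0.47), ([250.0, 271.0], 0.21)]
driver [([255.0, 151.0], 0.4)]
flask [([348.0, 165.0], 0.71), ([221.0, 300.0], 0.52)]
top lid 0.74 [(0, np.float64(0.3)), (0.05, np.float64(0.29)), (0.1, np.float64(0.29)), (0.2, np.float64(0.28)), (0.4, np.float64(0.29)), (0.8, np.float64(0.32)), (1.5, np.float64(0.06))]
top clamp None
puck []
cup [([127.0, 232.0], 0.64)]
jar [([386.0, 167.0], 0.7)]
bangle []
driver [([162.0, 250.0], 0.76)]
flask [([151.0, 141.0], 0.96)]
```

Run:
```python
from h import *
st();print(job.finish_job())
```

```text
t 27.57 p [ 0.5157 -0.0685  0.3587] F [-0.2  0.3  0.2] g 0.003 q [  1.9   9.7   4.1 -14.1 -84.2  -0.5]
the job is handed in; nothing more can be done
None
```

The bar is on the stage over the window, the lid is shut and the clamp is folded down. I handed the job in at 27.6 s with the arm well clear of everything.

- **Bar:** it lies flat along the analyser's y. The top view put it about 1–2 mm off the window's centre. One wrist view had suggested about 5 mm, which I put down to camera tilt, so I did not move the bar again.
- **Lid:** I pushed it shut slowly with the closed fingers, at 4–7 N. It stopped moving as the force rose to about 12 N, and its outline in the scene camera fits an angle of 0 best.
- **Clamp:** it went down the same way and stopped as the force rose to about 16 N. The scene outline fits 0 best here too, though the fit was only 0.65.
- **Failed or missing checks:**
  - The picture limit stopped me viewing the final image, so the last check of the clamp was numeric only.
  - In the top view, the lid outline fit was poor and showed nothing useful, and the clamp was not detected at all.
- **Bystanders:** the jar, flask, cup and driver were found within about 4 px of where they started. The puck (its second-best hit) and the bangle were found near their start only in the scene view; the top view missed both.

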